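# Hang the hand grinder on its balancer

## Task

Pull the balancer's hook down by its rubber knob to the hand grinder that has a wire bail, while it stands in its cup, and hook it through the bail. Then ease it slowly up out of the cup, bring it plumb under the pivot and let go of the knob at the height where you feel the spring just carry its weight, so that it hangs still, without springing up, dropping or swinging. Leave the other handpiece and everything else on the bench where it is.

Things in the scene. Friction and masses are not known exactly. Their poses are not given: they have to be found in the camera images.
- plumb (a point): the point on the bench top straight below the balancer's pivot; the pivot, a universal joint on the stand's boom, is 700 mm above it and lets the balancer swing freely up to about 25 degrees any way. Fixed. z is up; -x is the way the hook's tip points when the balancer hangs plumb. The stand's 30 mm post stands about 430 mm off to +y on a 170 x 130 mm foot; its boom runs 760 mm above the bench
- knob (a point): centre of the grey rubber pull knob, a 32 mm ball fixed on the draw rod; hangs plumb at the start, 336 mm above the bench. A 9 mm rod runs from it up towards the pivot, 114 mm bare, then the 32 mm spring tube, so it cannot be taken from straight above. The rod does not turn about its axis. A ball in flat fingers creeps if made to roll: turn the hand with the rod as it leans. z up along the rod
- hook_seat (a point): the seat of the steel hook at the lower end of the draw rod: top of the 8 mm wire at the lowest point of the bowl, in line with rod and knob, 62 mm below the knob's centre. The wire's underside is 8 mm below the seat; the tip is 14 mm to -x of the seat's line and its top is 17 mm above the seat; the mouth between tip and shank is about 20 mm. z points up along the rod, -x the way the tip points
- drawrod (a joint): how far the draw rod is pulled out of the spring tube, along the rod, in m: 0 fully up (as at the start), at most 0.18. The spring pulls it back with about 4 N at 0, and 0.7 N more for each 10 mm; nothing locks it
- holder: fixed bench holder: aluminium plate 85 x 170 x 8 mm (x, y, z) with two black cups at y = +50 and -50 mm, outside diameter 59 mm, bore 51 mm, rim 50 mm above the bench, floor 8 mm above it. Origin under the plate's centre; it stands on the side of the balancer to which the hook's tip points, about 85 to 115 mm from plumb
- handpiece: cordless hand grinder, grey body 44 mm diameter and 120 mm tall, with a steel wire bail on top, standing loosely upright in one of the two cups. Weight depends on the battery fitted and is not known (4 N or more); in every case the balancer can hold it floating with its underside above the cups' rims, with the draw rod still a little out. Origin at the centre of its underside, z up along the body, x across the bail's opening
- bail (a point): underside of the crown of the handpiece's bail, 162 mm above the handpiece's underside (170 mm above the bench as it stands). The bail is an upright arch of 6 mm round wire; the opening below this point is 42 mm high down to the top of the body and 36 mm wide along y; x (either way) passes through the opening
- spare_handpiece: the other handpiece, the same grey body (44 mm diameter, 120 mm tall) but with no bail on its top, standing in the other cup; it stays there. Origin at the centre of its underside
- scissors: scissors, 170 mm long, black finger bows to -x, blades to +x, about 10 mm thick, lying flat on the bench below the balancer; bystander. Origin on the underside at its middle
- glue_tub: white glue tub, 108 mm diameter, 132 mm high, origin at the base; bystander
- tub_lid: blue tub lid lying flat, 104 mm diameter, 12 mm thick; bystander. Origin on the underside at its middle
- spray_bottle: small clear spray bottle, 30 mm diameter, 98 mm high; bystander. Origin on the underside at its middle
- glass_jar: amber glass jar with brass lid, 68 mm diameter, 100 mm high; bystander. Origin on the underside at its middle
- tweezers: steel tweezers lying flat, 120 mm long; bystander. Origin on the underside at its middle
- comb: flat steel comb, 100 mm long; bystander. Origin on the underside at its middle
There are look-alikes about, which are no part of the job. What is shaped like the handpiece but red or yellow is not meant. What is shaped like the spare_handpiece but blue is not meant.

How it is judged:
By the outcome, as a careful person would: the job done as asked, in the order asked, and still so for the second after the job is handed in, with the robot touching nothing.
It also fails if it takes over 59 s, if anything falls off the work surface, if the arm or the gripper's body presses on something with over 40 N, if the wrist force passes 120 N, or if a joint passes its speed limit or range.

## Robot

A 7-joint arm with a two-finger parallel gripper is mounted at the origin on the work surface. World frame = base frame: x ahead of the robot, y to its left, z up, the work surface at z = 0. Lengths are in mm, angles in rad, forces in N, time in s.
With the tool pointing down it reaches from about 400 to 850 mm from the base axis. Payload 6.9 kg.
Tool frame: the origin (TCP) lies between the finger pads; the fingertips stand 11 mm ahead of it and the grasp point (between the pads) lies 8 mm behind it; z points along the fingers, y is the line along which they close (so a half turn about z gives the same grasp; the last joint's range is limited). The gripper opens to 85 mm and grips with 20 to 120 N. Pads are 22 mm wide; open, the fingers measure 114 mm over their backs; the gripper's body (76 mm by 85 mm) begins 54 mm behind the grasp point. The pads swing forward as they close: fully open they stand 13 mm farther back than shut.
Start: joints at [-1.242, 0.507, -0.238, 1.5, 0.126, 1.149, -0.155], TCP at [138.73, 609.398, 242.275] pointing down, gripper open.
Joint ranges: [-3.08, 3.08], [-0.24, 2.05], [-1.43, 1.35], [0, 2.5], [-1.52, 4.66], [0.17, 1.96], [-2.89, 2.89]. Speed limits (rad/s): [2.39, 2.39, 3.14, 3.14, 3.14, 3.14, 3.14].

## Interface

Orientations are given as a rotation vector (axis times angle).
In Python, from workcell import ctrl gives the robot as it stands.
- The arm moves only by the tool drive_tool, never from a script. Its argument "commands" is a list of rows, each a list of 5 numbers: the shift along the tool's x, y, z each as a share of 50 cm, from -1 to 1, then the turn about the tool's z as a share of 60 degrees, from -1 to 1, then the gripper command: -1 is fully open, 1 is shut, values between are in proportion. In form: [[x, y, z, turn, claw], ...]. A call has exactly 8 rows; each row is the pose to reach, as a shift and turn from the pose commanded when the call began, along the tool's axes at that moment; what a row does not reach only later rows make up. A row lasts 1/12 s, in which the tool goes at most 41.7 mm and 7.16 degrees, less where a joint would pass 70% of its speed; a pose out of reach is approached as far as the arm can. A call with a number of a shift or a turn outside -1 to 1 is refused whole. A call with a gripper value outside its range is refused whole. The fingers move at their own pace and stop on an object; "squeeze" is the grip in N (left out, the last holds). Time passes only in rows, so rows that repeat a pose let the fingers close, or fill a call up. It gives the time, the measured TCP pose, the force, the opening and the grip force at its end, in the units of the state.
- ctrl.sense(): the state, without advancing time (a new reading comes with each control period).
- ctrl.grab_frame(name): name is "side" or "top" or "wrist"; returns the picture (480x640x3 uint8, red, green, blue); there is no depth.
- ctrl.camera_info(name): a dict with "K" (3x3 intrinsics, pixels), "extrinsics" (4x4, takes a point from camera to world coordinates); the wrist camera has in their place "hand_eye" (4x4, takes a point from camera to tool coordinates, whose origin is the TCP and whose axes are the flange's). Camera axes: x right, y down, z forward; pixel columns grow to the right and rows downward; lengths in mm; the calibration is good to about 2 mm. A picture is of the moment at which its call begins: read the wrist's pose just before it. camera_info takes no time and is no camera call.
- ctrl.job_done(): hands the job in; it is judged then, once.
The state is a dict: "clock": time; "q": joint angles; "qvel": joint speeds; "joint_efforts": joint torques, N m; "ee_pos": TCP position; "orientation": TCP orientation; "contact_force": force on the tool from outside, world axes, zero at the start; "ft_torque": the same for the moment, N m; "opening": finger opening in mm; "gripper_force": force on a finger pad.
Only numpy, scipy, OpenCV 4.12 (cv2) and the standard library are available. Lean on these libraries where they do the work, as an engineer would, in place of code of your own. Each camera call takes 0.05 s, during which the arm holds its last target. There are 200 camera calls.

## Working session

There is one attempt and no reset: what is moved stays moved. The work goes in short steps, Python scripts to look and compute and a tool call to move; the robot and the scene stay as the last step left them, time stands still between calls to the robot, and variables do not carry over. Pictures are saved under pics/ and viewed, at most 10 in all, crops included, and the job is handed in when it is done.

Besides the shell and the picture viewer there is one more tool, called after "Emit:" by a JSON object that holds its "op" and its "data". drive_tool: Moves the arm, as the interface text tells. Its arguments: {"type":"object","properties":{"commands":{"type":"array","items":{"type":"array","items":{"type":"number"}}},"squeeze":{"type":"number"}},"required":["commands"]}

```bash
mkdir -p pics; ls; python3 - <<'E'
from workcell import ctrl
import cv2,numpy as np
s=ctrl.sense();print(s)
for n in("side","top"):
    cv2.imwrite(f"pics/{n}0.png",ctrl.grab_frame(n)[:,:,::-1]);c=ctrl.camera_info(n);print(n,np.round(c["K"],1).tolist(),np.round(c["extrinsics"],3).tolist())
print(ctrl.camera_info("wrist"))
E
```

```text
pics
{'clock': 0.0, 'q': array([-1.2414755 ,  0.50833335, -0.23749993,  1.50111245,  0.12570108,
        1.14889146, -0.15478044]), 'qvel': array([-1.25405894e-03,  1.35551296e-04,  1.86576319e-04, -8.17922676e-04,
        5.32152832e-04,  4.89798467e-04, -5.50347934e-05]), 'joint_efforts': array([-3.45007620e-04, -6.20603871e+01, -2.18664810e+00, -2.49652898e+01,
        1.28093082e-02,  1.20383259e-02, -1.22767605e-05]), 'ee_pos': array([138.70738487, 608.93165946, 241.43860476]), 'orientation': array([-3.50805674e-01, -3.12179006e+00,  2.74907372e-03]), 'contact_force': array([-0.42865334, -0.82334616,  0.26948016]), 'ft_torque': array([-0.04849242,  0.01827053,  0.01493908]), 'gripper_force': 0.0, 'opening': 85.46122618295303}
side [[446.4, 0.0, 317.3], [0.0, 446.4, 239.5], [0.0, 0.0, 1.0]] [[-0.989, -0.098, 0.107, 431.733], [-0.144, 0.747, -0.649, 579.103], [-0.017, -0.658, -0.753, 944.929], [0.0, 0.0, 0.0, 1.0]]
top [[520.7, 0.0, 317.8], [0.0, 520.7, 239.7], [0.0, 0.0, 1.0]] [[0.004, -0.994, 0.108, 444.968], [-1.0, -0.003, 0.015, -91.351], [-0.015, -0.108, -0.994, 1272.366], [0.0, 0.0, 0.0, 1.0]]
{'K': array([[431.50470482,   0.        , 319.90158511],
       [  0.        , 431.50470482, 234.76098893],
       [  0.        ,   0.        ,   1.        ]]), 'hand_eye': array([[ 1.49852730e-03, -9.57614615e-01, -2.88048614e-01,
         7.32965080e+01],
       [ 9.99998781e-01,  1.30846760e-03,  8.52348403e-04,
        -5.09552864e-01],
       [-4.39319008e-04, -2.88049540e-01,  9.57615408e-01,
        -1.31721565e+02],
       [ 0.00000000e+00,  0.00000000e+00,  0.00000000e+00,
         1.00000000e+00]])}
```

View pics/side0.png

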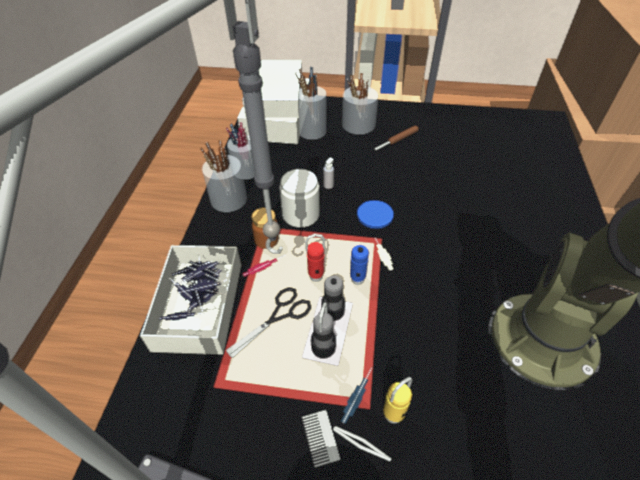

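View pics/top0.png

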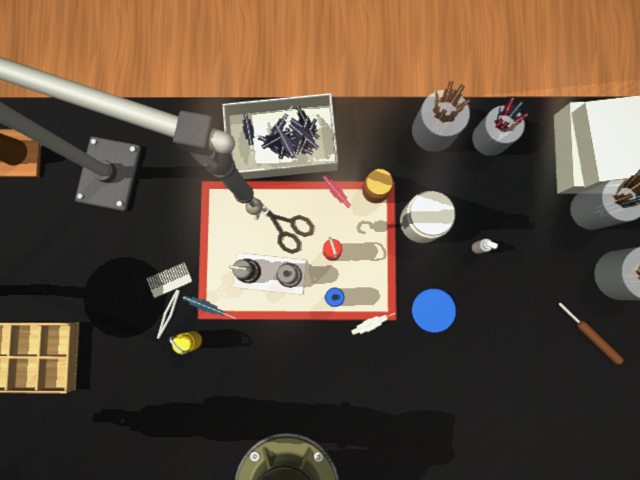

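The side view shows the hook balancer with its knob at (271,230); the top view shows it at (254,207).

Handpiece candidates in the top view:
- Grey with bail, at (246,269), in the left cup.
- Grey without bail, at (289,272): the spare.
- Red with bail, at (332,247).
- Blue, at (335,297).
- Yellow with bail, at (186,343).

I choose the grey one at (246,269) and will check it in a close crop.

```bash
python3 - <<'E'
import cv2,numpy as np
a=cv2.imread("pics/side0.png")[160:370,220:400];b=cv2.imread("pics/top0.png")[120:320,195:345]
a=cv2.resize(a,None,fx=2.8,fy=2.8,interpolation=3)[:588];b=cv2.resize(b,None,fx=1.9,fy=1.9,interpolation=3)
o=np.zeros((590,800,3),np.uint8);o[:a.shape[0],:a.shape[1]]=a;o[:b.shape[0],510:510+b.shape[1]]=b
cv2.imwrite("pics/c1.png",o)
E
```

```text
(no output)
```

View pics/c1.png

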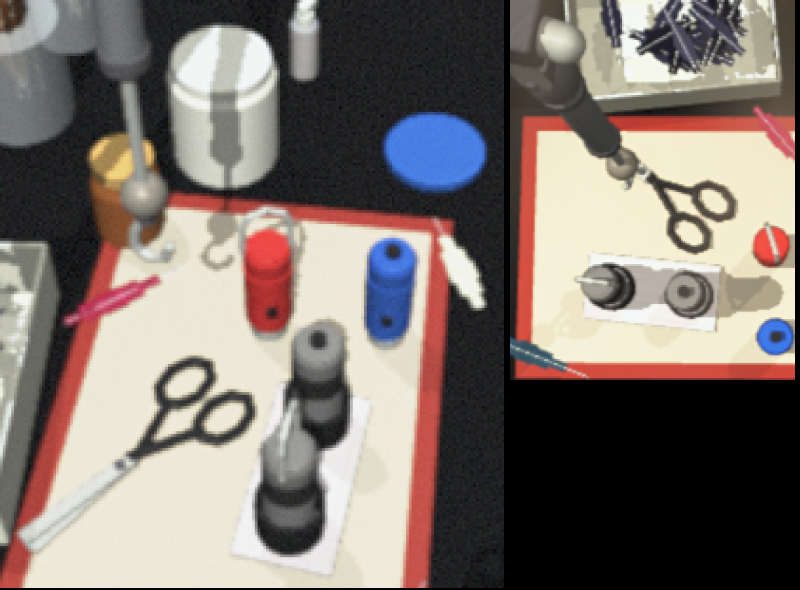

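The crop confirms the choice: the grey body with a wire bail is in the near cup (side (325,303)), and the bare spare sits behind it (side (334,281)). The hook tip points right in the side view, towards the robot.

```bash
cat > h.py <<'E'
from workcell import ctrl
import numpy as np, cv2
from scipy.spatial.transform import Rotation as R
C={n:ctrl.camera_info(n) for n in("side","top")}
def ray(n,u,v):
    c=C[n];E=np.array(c["extrinsics"]);d=E[:3,:3]@np.linalg.inv(c["K"])@[u,v,1];return E[:3,3],d/np.linalg.norm(d)
def atz(n,u,v,z):
    o,d=ray(n,u,v);return o+d*(z-o[2])/d[2]
def tri(ps,pt):
    A=0;b=0
    for n,p in(("side",ps),("top",pt)):
        o,d=ray(n,*p);M=np.eye(3)-np.outer(d,d);A=A+M;b=b+M@o
    return np.linalg.solve(A,b)
def proj(n,P):
    c=C[n];E=np.linalg.inv(c["extrinsics"]);p=E[:3,:3]@P+E[:3,3];p=c["K"]@p;return p[:2]/p[2]
E
python3 - <<'E'
from h import *
np.set_printoptions(precision=1,suppress=True)
s=lambda x,y:(220+x/2.8,160+y/2.8)
t=lambda x,y:(195+(x-510)/1.9,120+y/1.9)
K=tri(s(144,193),t(622,164));print("knob",K,atz("side",*s(144,193),336),atz("top",*t(622,164),336))
for p in((590,254),(720,267),(715,331),(583,318)):print("plate",atz("top",*t(*p),8))
for p in((280,383),(371,401),(332,576),(232,553)):print("plateS",atz("side",*s(*p),8))
print("rod top",tri(s(122,78),t(603,148)))
print("bail", atz("side",*s(297,400),173),atz("top",*t(575,281),165))
print("body top", atz("side",*s(288,455),128),atz("top",*t(603,286),128))
print("hook",atz("side",*s(155,256),268), "tip",atz("side",*s(170,245),290))
print(R.from_rotvec(ctrl.sense()["orientation"]).as_matrix())
E
```

```text
knob [607.   39.5 335.8] [606.3  39.7 336. ] [607.6  39.6 336. ]
plate [547.3 124.5   8. ]
plate [531.2 -42.7   8. ]
plate [449.6 -36.9   8. ]
plate [465.4 131.8   8. ]
plateS [530.7 -40.6   8. ]
plateS [448.3 -32.4   8. ]
plateS [463.9 135.8   8. ]
plateS [546.2 127.2   8. ]
rod top [606.3  42.1 439.8]
bail [498.9  81.6 173. ] [504.2 114.  165. ]
body top [503.1 101.5 128. ] [500.5  88.2 128. ]
hook [605.4  37.4 268. ] tip [591.5  44.1 290. ]
[[-1.   0.2 -0. ]
 [ 0.2  1.  -0. ]
 [-0.  -0.  -1. ]]
```

The knob triangulates to (607, 39.5, 336), which matches the given height. The holder centre is about (498, 46), and its distance from plumb also fits. Taking the knob needs a tilted tool, so I'll first see how the tool behaves when raised towards the edge of its reach.

Emit:
{"op": "drive_tool", "data": {"commands": [[0, 0, -0.08, 0, -1], [0, 0, -0.16, 0, -1], [0, 0, -0.24, 0, -1], [0, 0, -0.32, 0, -1], [0, 0, -0.4, 0, -1], [0, 0, -0.48, 0, -1], [0, 0, -0.56, 0, -1], [0, 0, -0.64, 0, -1]]}}

```text
clock: 0.77
ee_pos: [136.8, 608.7, 543.0]
orientation: [-0.345, -3.115, -0.006]
contact_force: [0.6, 1.5, -0.2]
opening: 85.6
gripper_force: 0.0
```

```bash
python3 - <<'E'
from h import *
np.set_printoptions(precision=3,suppress=True)
s=ctrl.sense();print(s["clock"],s["q"],s["ee_pos"]);print(R.from_rotvec(s["orientation"]).as_matrix())
E
```

```text
0.7667 [-1.357  0.475 -0.066  0.739  0.024  1.925 -0.057] [136.814 608.725 543.046]
[[-0.976  0.219 -0.007]
 [ 0.219  0.976  0.005]
 [ 0.008  0.003 -1.   ]]
```

Emit:
{"op": "drive_tool", "data": {"commands": [[0, 0, -0.08, 0, -1], [0, 0, -0.16, 0, -1], [0, 0, -0.24, 0, -1], [0, 0, -0.32, 0, -1], [0, 0, -0.4, 0, -1], [0, 0, -0.48, 0, -1], [0, 0, -0.56, 0, -1], [0, 0, -0.64, 0, -1]]}}

```text
clock: 1.43
ee_pos: [99.5, 531.7, 701.2]
orientation: [0.35, 3.065, 0.424]
contact_force: [-3.2, 1.7, 1.5]
opening: 85.4
gripper_force: 0.0
```

```bash
python3 - <<'E'
from h import *
np.set_printoptions(precision=3,suppress=True)
s=ctrl.sense();print(s["clock"],s["q"],s["ee_pos"]);print(R.from_rotvec(s["orientation"]).as_matrix())
E
```

```text
1.4333 [-1.82   0.295  0.77   0.674 -0.295  1.963  0.091] [ 99.489 531.748 701.153]
[[-0.974  0.217  0.058]
 [ 0.225  0.938  0.265]
 [ 0.003  0.271 -0.963]]
```

The tool tilts about 15° outward when the wrist joint reaches its limit. Next I'll check whether the tilt stays with a zero shift.

Emit:
{"op": "drive_tool", "data": {"commands": [[0, 0, 0.05, 0, -1], [0, 0, 0.1, 0, -1], [0, 0, 0.15, 0, -1], [0, 0, 0.2, 0, -1], [0, 0, 0.2, 0, -1], [0, 0, 0.2, 0, -1], [0, 0, 0.2, 0, -1], [0, 0, 0.2, 0, -1]]}}

```text
clock: 2.1
ee_pos: [107.3, 557.5, 611.1]
orientation: [0.35, 3.059, 0.44]
contact_force: [0.4, -0.3, -0.3]
opening: 85.5
gripper_force: 0.0
```

```bash
python3 - <<'E'
from h import *
np.set_printoptions(precision=3,suppress=True)
s=ctrl.sense();print(s["clock"],s["q"],s["ee_pos"]);print(R.from_rotvec(s["orientation"]).as_matrix())
E
```

```text
2.1 [-1.942  0.241  0.775  1.024 -0.209  1.653  0.089] [107.286 557.528 611.127]
[[-0.974  0.217  0.062]
 [ 0.226  0.935  0.275]
 [ 0.002  0.282 -0.96 ]]
```

The tilt stays, so it can be set by driving against the reach limit. I want it outward along +x, so I'll go round to the far side of the x axis, high up and close in, well clear of the balancer.

```bash
cat >> h.py <<'E'
np.set_printoptions(precision=3,suppress=True)
def st(p=True):
    s=ctrl.sense();M=R.from_rotvec(s["orientation"]).as_matrix()
    if p:print(s["clock"],"q",s["q"],"p",s["ee_pos"],"x",M[:,0],"y",M[:,1],"z",M[:,2],"F",s["contact_force"])
    return s,M
def to(*T):
    s,M=st(False);print("shift",M.T@(np.array(T,float)-s["ee_pos"])/500)
def dl(*d):
    s,M=st(False);print("delta",M.T@np.array(d,float)/500)
E
python3 -c "
from h import *
to(300,250,650);to(330,-150,700)"
```

```text
shift [-0.514 -0.469 -0.22 ]
shift [-0.753 -1.176 -0.532]
```

Emit:
{"op": "drive_tool", "data": {"commands": [[-0.05, -0.06, -0.03, 0, -1], [-0.1, -0.12, -0.06, 0, -1], [-0.15, -0.18, -0.09, 0, -1], [-0.2, -0.24, -0.12, 0, -1], [-0.25, -0.3, -0.15, 0, -1], [-0.3, -0.36, -0.18, 0, -1], [-0.35, -0.42, -0.2, 0, -1], [-0.4, -0.48, -0.22, 0, -1]]}}

```text
clock: 2.77
ee_pos: [244.3, 255.7, 649.4]
orientation: [0.352, 3.058, 0.441]
contact_force: [17.5, -27.0, 5.0]
opening: 85.6
gripper_force: 0.0
```

```bash
python3 -c "
from h import *
st();to(330,-150,700)"
```

```text
2.7667 q [-1.866 -0.238  0.721  1.252  0.101  1.786  0.24 ] p [244.348 255.742 649.359] x [-0.974  0.227  0.001] y [0.218 0.934 0.282] z [ 0.064  0.275 -0.959] F [ 17.524 -27.003   4.985]
shift [-0.351 -0.692 -0.31 ]
```

Emit:
{"op": "drive_tool", "data": {"commands": [[-0.03, -0.07, -0.03, 0, -1], [-0.06, -0.14, -0.06, 0, -1], [-0.1, -0.21, -0.09, 0, -1], [-0.15, -0.28, -0.12, 0, -1], [-0.2, -0.35, -0.16, 0, -1], [-0.25, -0.42, -0.19, 0, -1], [-0.3, -0.49, -0.23, 0, -1], [-0.33, -0.56, -0.26, 0, -1]]}}

```text
clock: 3.43
ee_pos: [316.1, 4.6, 665.5]
orientation: [0.358, 3.038, 0.446]
contact_force: [1.6, 0.6, 0.6]
opening: 85.5
gripper_force: 0.0
```

```bash
python3 -c "
from h import *
st();to(250,-150,900)"
```

```text
3.4333 q [-1.225 -0.237  0.952  1.158 -0.06   1.963  1.037] p [316.103   4.636 665.523] x [-0.972  0.235 -0.016] y [0.22  0.932 0.289] z [ 0.083  0.278 -0.957] F [1.563 0.591 0.554]
shift [ 0.048 -0.182 -0.546]
```

Emit:
{"op": "drive_tool", "data": {"commands": [[0, -0.07, -0.05, 0, -1], [0, -0.14, -0.1, 0, -1], [0, -0.21, -0.15, 0, -1], [0, -0.28, -0.2, 0, -1], [0, -0.35, -0.28, 0, -1], [0, -0.38, -0.36, 0, -1], [0, -0.4, -0.44, 0, -1], [0, -0.4, -0.52, 0, -1]]}}

```text
clock: 4.1
ee_pos: [291.1, -148.2, 631.2]
orientation: [0.361, 3.004, 0.435]
contact_force: [0.1, -0.9, -0.0]
opening: 85.0
gripper_force: 0.0
```

```bash
python3 -c "
from h import *
st();dl(0,0,250)"
```

```text
4.1 q [-0.958 -0.238  1.185  1.21  -0.079  1.964  1.523] p [ 291.084 -148.194  631.248] x [-0.969  0.244 -0.05 ] y [0.219 0.932 0.289] z [ 0.117  0.269 -0.956] F [ 0.135 -0.884 -0.027]
delta [-0.025  0.145 -0.478]
```

```bash
python3 -c "
from h import *
dl(190,-100,150);dl(150,-100,450)"
```

```text
delta [-0.432 -0.016 -0.296]
delta [-0.384  0.14  -0.879]
```

Emit:
{"op": "drive_tool", "data": {"commands": [[-0.06, 0, -0.05, 0, -1], [-0.12, 0, -0.1, 0, -1], [-0.19, 0, -0.15, 0, -1], [-0.26, 0, -0.2, 0, -1], [-0.32, 0.02, -0.3, 0, -1], [-0.34, 0.06, -0.4, 0, -1], [-0.36, 0.1, -0.5, 0, -1], [-0.38, 0.14, -0.6, 0, -1]]}}

```text
clock: 4.77
ee_pos: [347.9, -119.3, 661.0]
orientation: [0.363, 2.962, 0.426]
contact_force: [-0.4, 0.8, -0.9]
opening: 85.4
gripper_force: 0.0
```

```bash
python3 -c "
from h import *
st();dl(0,0,300)"
```

```text
4.7667 q [-1.295 -0.237  1.346  1.085 -0.047  1.964  1.368] p [ 347.91  -119.318  661.016] x [-0.963  0.254 -0.09 ] y [0.218 0.931 0.292] z [ 0.158  0.262 -0.952] F [-0.437  0.815 -0.9  ]
delta [-0.054  0.175 -0.571]
```

```bash
cat > k.py <<'E'
import numpy as np, itertools
from scipy.optimize import least_squares
from scipy.spatial.transform import Rotation as R
Q=np.array([[-1.2415,.5083,-.2375,1.5011,.1257,1.1489,-.1548],[-1.357,.475,-.066,.739,.024,1.925,-.057],[-1.82,.295,.77,.674,-.295,1.963,.091],[-1.942,.241,.775,1.024,-.209,1.653,.089],[-1.866,-.238,.721,1.252,.101,1.786,.24],[-1.225,-.237,.952,1.158,-.06,1.963,1.037],[-.958,-.238,1.185,1.21,-.079,1.964,1.523],[-1.295,-.237,1.346,1.085,-.047,1.964,1.368]])
P=np.array([[138.7,608.9,241.4],[136.8,608.7,543],[99.5,531.7,701.2],[107.3,557.5,611.1],[244.3,255.7,649.4],[316.1,4.6,665.5],[291.1,-148.2,631.2],[347.9,-119.3,661]])
RV=np.array([[-.3508,-3.1218,.0027],[-.345,-3.115,-.006],[.35,3.065,.424],[.35,3.059,.44],[.352,3.058,.441],[.358,3.038,.446],[.361,3.004,.435],[.363,2.962,.426]])
def fk(q,s,par):
    # par: d1,L1,a,L2,L3,yaw offsets ; s: signs of z-joints 1,3,5,7
    d1,a1,L1,a2,L2,a3,L3,o1,o7=par
    M=R.identity();p=np.array([0,0,d1])
    M=M*R.from_euler('z',s[0]*q[0]+o1)*R.from_euler('y',q[1]);p=p+M.apply([a1,0,0])
    M=M*R.from_euler('z',s[1]*q[2]);p=p+M.apply([a2,0,L1])
    M=M*R.from_euler('y',q[3])*R.from_euler('z',s[2]*q[4]);p=p+M.apply([-a2,0,L2])
    M=M*R.from_euler('y',q[5]);p=p+M.apply([a3,0,0])
    M=M*R.from_euler('z',s[3]*q[6]+o7);p=p+M.apply([0,0,L3]);return p,M
def fit():
    best=None
    for s in itertools.product([1,-1],repeat=4):
        for o7 in(0,1.57,3.14,-1.57):
            def f(x):
                r=[]
                for q,p,v in zip(Q,P,RV):
                    pp,M=fk(q,s,x);r+=list((pp-p)/10);r+=list((M.inv()*R.from_rotvec(v)).as_rotvec()*10)
                return np.array(r)
            z=least_squares(f,[330,0,400,0,400,0,250,0,o7],max_nfev=60)
            if best is None or z.cost<best[0]:best=(z.cost,s,z.x,f(z.x))
    return best
if __name__=="__main__":
    np.set_printoptions(precision=3,suppress=True)
    b=fit();print(b[0],b[1],b[2]);print(b[3].reshape(-1,6))
E
python3 k.py
```

```text
0.6228849876377247 (-1, -1, -1, -1) [233.737  -6.86  569.99   -2.786 387.072  -8.869 332.838  -0.038   1.534]
[[-0.329 -0.002  0.042  0.    -0.001 -0.012]
 [-0.072  0.174  0.208  0.002  0.002 -0.011]
 [ 0.304  0.216 -0.073  0.001  0.108  0.006]
 [ 0.432  0.006 -0.202  0.01   0.098 -0.003]
 [-0.66  -0.161 -0.017 -0.003  0.111  0.001]
 [-0.146  0.239  0.013 -0.005  0.113 -0.003]
 [ 0.114 -0.024 -0.04  -0.015  0.121  0.012]
 [-0.102 -0.205  0.069 -0.036  0.096  0.009]]
```

```bash
cat > sim.py <<'E'
from k import *
s=(-1,-1,-1,-1);par=np.array([233.737,-6.86,569.99,-2.786,387.072,-8.869,332.838,-.038,1.534])
lo=np.array([-3.08,-.24,-1.43,0,-1.52,.17,-2.89]);hi=np.array([3.08,2.05,1.35,2.5,4.66,1.96,2.89])
F=lambda q:fk(q,s,par)
def ik(q0,Pt,Rt,w,reg=0.0):
    def f(q):
        p,M=F(q);return np.r_[(p-Pt)/1000,w*(Rt.inv()*M).as_rotvec(),reg*(q-q0)]
    return least_squares(f,np.clip(q0,lo+1e-4,hi-1e-4),bounds=(lo,hi)).x
E
python3 - <<'E'
from sim import *
np.set_printoptions(precision=3,suppress=True)
for a,sh in((1,[0,0,-.64]),(4,None),(5,[0,-.4,-.52]),(6,[-.38,.14,-.6])):
    if sh is None: continue
    R0=R.from_rotvec(RV[a]);Pt=P[a]+R0.apply(np.array(sh)*500)
    print("target",Pt)
    for w in(.1,.3,1,3):
        for reg in (.01,.1):
            q=ik(Q[a],Pt,R0,w,reg);p,M=F(q);print(w,reg,q,p,M.as_matrix()[:,2])
    print("real",Q[a+1],P[a+1],R.from_rotvec(RV[a+1]).as_matrix()[:,2])
E
```

```text
target [139.063 607.217 862.989]
0.1 0.01 [-1.368  0.395 -0.053  0.116  0.027  1.96  -0.043] [137.355 600.141 844.897] [ 0.127  0.609 -0.783]
0.1 0.1 [-1.353  0.295 -0.066  0.355  0.026  1.799 -0.051] [136.415 596.746 838.105] [ 0.132  0.625 -0.769]
0.3 0.01 [-1.367  0.334 -0.03   0.397  0.003  1.96  -0.041] [131.459 576.313 766.109] [ 0.087  0.427 -0.9  ]
0.3 0.1 [-1.353  0.327 -0.064  0.417  0.022  1.96  -0.048] [130.43  572.623 761.812] [ 0.083  0.416 -0.906]
1 0.01 [-1.366  0.313 -0.028  0.765  0.001  1.96  -0.04 ] [121.938 538.167 629.572] [ 0.015  0.103 -0.995]
1 0.1 [-1.352  0.317 -0.056  0.761  0.011  1.96  -0.048] [122.18  540.261 628.981] [ 0.014  0.103 -0.995]
3 0.01 [-1.366  0.318 -0.027  0.848  0.001  1.96  -0.04 ] [119.12  526.639 595.448] [-0.004  0.017 -1.   ]
3 0.1 [-1.353  0.323 -0.053  0.843  0.01   1.96  -0.048] [119.529 529.444 594.594] [-0.004  0.017 -1.   ]
real [-1.82   0.295  0.77   0.674 -0.295  1.963  0.091] [ 99.5 531.7 701.2] [ 0.058  0.265 -0.963]
target [ 250.543 -253.887  856.515]
0.1 0.01 [-0.662 -0.24   1.132  0.697 -0.13   1.96   1.672] [ 255.299 -2
[... 1226 characters left out ...]
1.265] [ 399.074 -154.155  844.642] [ 0.58   0.093 -0.809]
0.3 0.1 [-1.386 -0.24   1.35   0.656  0.046  1.935  1.34 ] [ 383.515 -162.31   829.516] [ 0.566  0.151 -0.81 ]
1 0.01 [-1.412 -0.24   1.35   0.993 -0.023  1.96   1.265] [370.829 -98.45  695.327] [ 0.233  0.253 -0.939]
1 0.1 [-1.367 -0.24   1.35   1.005 -0.035  1.96   1.305] [ 364.798 -110.078  691.311] [ 0.231  0.254 -0.939]
3 0.01 [-1.418 -0.24   1.35   1.093 -0.037  1.96   1.257] [359.4   -83.076 657.65 ] [ 0.132  0.268 -0.954]
3 0.1 [-1.377 -0.24   1.35   1.104 -0.043  1.96   1.294] [354.241 -94.823 654.039] [ 0.132  0.268 -0.954]
real [-1.295 -0.237  1.346  1.085 -0.047  1.964  1.368] [ 347.9 -119.3  661. ] [ 0.159  0.261 -0.952]
```

```bash
python3 -c "
from h import *
to(570,-230,560);dl(0,0,450)"
```

```text
shift [-0.466 -0.168  0.205]
delta [-0.081  0.263 -0.857]
```

Emit:
{"op": "drive_tool", "data": {"commands": [[-0.07, -0.02, 0.03, 0, -1], [-0.14, -0.05, 0.06, 0, -1], [-0.21, -0.08, 0.09, 0, -1], [-0.28, -0.1, 0.12, 0, -1], [-0.35, -0.12, 0.15, 0, -1], [-0.42, -0.15, 0.18, 0, -1], [-0.47, -0.17, 0.2, 0, -1], [-0.47, -0.17, 0.2, 0, -1]]}}

```text
clock: 5.43
ee_pos: [392.0, -122.6, 561.9]
orientation: [0.366, 2.931, 0.398]
contact_force: [-0.1, 0.5, -0.1]
opening: 85.4
gripper_force: 0.0
```

```bash
python3 -c "
from h import *
st();dl(-100,50,450)"
```

```text
5.4333 q [-1.24  -0.237  1.346  1.375 -0.035  1.654  1.435] p [ 392.    -122.604  561.934] x [-0.957  0.262 -0.125] y [0.219 0.934 0.281] z [ 0.191  0.242 -0.951] F [-0.078  0.54  -0.087]
delta [ 0.105  0.303 -0.87 ]
```

```bash
cat > s2.py <<'E'
from sim import *
np.set_printoptions(precision=3,suppress=True)
q0=np.array([-1.24,-.237,1.346,1.375,-.035,1.654,1.435])
p0,M0=F(q0);print(p0,M0.as_matrix()[:,2])
for T in([570,-230,560],[392,-122,450],[450,0,500],[300,-122,560],[392,-300,500],[392,100,500],[600,-100,400]):
    for w in(.3,1):
        q=ik(q0,np.array(T),M0,w,.02);p,M=F(q);print(T,w,q,p,M.as_matrix()[:,2])
E
python3 s2.py
```

```text
[ 390.935 -126.713  561.259] [ 0.2    0.234 -0.951]
[570, -230, 560] 0.3 [-1.25  -0.24   1.35   1.459  0.098  1.262  1.413] [ 487.493 -180.876  555.135] [ 0.467  0.054 -0.883]
[570, -230, 560] 1 [-1.248 -0.24   1.35   1.425 -0.008  1.546  1.433] [ 413.626 -134.362  544.308] [ 0.251  0.202 -0.946]
[392, -122, 450] 0.3 [-1.179 -0.24   1.341  1.671 -0.041  1.378  1.499] [ 392.344 -122.153  450.572] [ 0.197  0.235 -0.952]
[392, -122, 450] 1 [-1.173 -0.24   1.336  1.673 -0.042  1.375  1.5  ] [ 392.374 -122.164  450.574] [ 0.199  0.234 -0.952]
[450, 0, 500] 0.3 [-1.246 -0.028  1.35   1.539 -0.237  1.439  1.438] [448.505   0.273 500.346] [ 0.204  0.232 -0.951]
[450, 0, 500] 1 [-1.228 -0.016  1.35   1.536 -0.252  1.447  1.456] [448.365   0.342 500.335] [ 0.2    0.234 -0.951]
[300, -122, 560] 0.3 [-0.61  -0.24   0.879  1.475 -0.105  1.71   1.568] [ 303.352 -123.54   560.891] [ 0.187  0.239 -0.953]
[300, -122, 560] 1 [-0.575 -0.24   0.853  1.481 -0.109  1.699  1.576] [ 303.594 -123.681  560.972] [ 0.198  0.235 -0.952]
[392, -300, 500] 0.3 [-0.912 -0.24   1.35   1.542  0.     1.413  1.752] [ 359.407 -261.729  501.462] [ 0.314  0.093 -0.945]
[392, -300, 500] 1 [-0.909 -0.24   1.35   1.533 -0.058  1.561  1.761] [ 327.405 -224.203  501.298] [ 0.221  0.209 -0.953]
[392, 100, 500] 0.3 [-1.259 -0.195  0.88   1.626 -0.012  1.376  0.958] [393.52   99.427 500.466] [ 0.192  0.236 -0.952]
[392, 100, 500] 1 [-1.254 -0.199  0.869  1.63  -0.005  1.369  0.948] [393.538  99.418 500.476] [ 0.199  0.235 -0.952]
[600, -100, 400] 0.3 [-0.356  0.451  1.028  1.409 -0.693  1.488  1.999] [598.869 -98.6   400.621] [ 0.201  0.227 -0.953]
[600, -100, 400] 1 [-1.407 -0.24   1.35   1.728  0.019  1.213  1.277] [443.692 -48.921 431.652] [ 0.246  0.214 -0.945]
```

```bash
cat > s3.py <<'E'
from sim import *
import itertools
np.set_printoptions(precision=3,suppress=True)
q0=np.array([-1.24,-.237,1.346,1.375,-.035,1.654,1.435]);q0=np.clip(q0,lo,hi)
goal=np.array([.77,0,-.64])
q=q0
for step in range(6):
    p0,M0=F(q);best=None
    for d in itertools.product([-1,0,1],repeat=3):
        if d==(0,0,0):continue
        qq=ik(q,p0+M0.apply(np.array(d)*450.),M0,1.,.05);p,M=F(qq)
        if p[0]>520 and p[1]>-80 or p[2]<300 or p[2]>850: continue
        sc=M.as_matrix()[:,2]@goal
        if best is None or sc>best[0]:best=(sc,d,qq,p,M)
    sc,d,q,p,M=best;print(d,q,p,M.as_matrix()[:,2],M.as_matrix()[:,1])
E
python3 s3.py
```

```text
(-1, 0, -1) [-1.477 -0.24   1.35   0.853  0.088  1.96   1.257] [ 389.423 -120.278  743.563] [ 0.356  0.17  -0.919] [0.224 0.939 0.261]
(-1, 0, -1) [-1.599 -0.24   1.35   0.63   0.215  1.96   1.228] [ 407.269 -132.234  826.875] [ 0.539  0.116 -0.834] [0.218 0.938 0.271]
(-1, 0, 0) [-1.631 -0.24   1.35   0.768  0.277  1.701  1.186] [ 484.513 -124.525  818.894] [ 0.639  0.064 -0.766] [0.223 0.938 0.264]
(-1, 0, 1) [-1.538 -0.24   1.35   1.345  0.304  1.024  1.089] [ 608.844 -103.065  666.416] [ 0.732  0.014 -0.682] [0.225 0.938 0.262]
(-1, 0, 0) [-1.597 -0.24   1.35   0.999  0.354  1.253  1.131] [ 586.098 -135.113  810.885] [ 0.799 -0.025 -0.601] [0.226 0.938 0.261]
(1, 0, -1) [-1.194 -0.24  -0.673  1.507  0.808  1.96  -0.35 ] [105.694 232.102 677.626] [ 0.795 -0.016 -0.606] [0.219 0.94  0.263]
```

Emit:
{"op": "drive_tool", "data": {"commands": [[-0.2, 0, -0.2, 0, -1], [-0.4, 0, -0.4, 0, -1], [-0.6, 0, -0.6, 0, -1], [-0.9, 0, -0.9, 0, -1], [-0.9, 0, -0.9, 0, -1], [-0.9, 0, -0.9, 0, -1], [-0.9, 0, -0.9, 0, -1], [-0.9, 0, -0.9, 0, -1]]}}

```text
clock: 6.1
ee_pos: [371.4, -109.3, 692.8]
orientation: [0.369, 2.892, 0.381]
contact_force: [-1.6, 0.0, -0.6]
opening: 85.2
gripper_force: 0.0
```

```bash
python3 -c "
from h import *
st()"
```

```text
6.1 q [-1.391 -0.237  1.346  0.988  0.008  1.964  1.297] p [ 371.449 -109.331  692.833] x [-0.949  0.27  -0.164] y [0.219 0.936 0.277] z [ 0.229  0.227 -0.947] F [-1.609  0.041 -0.645]
```

Emit:
{"op": "drive_tool", "data": {"commands": [[-1, 0, -1, 0, -1], [-1, 0, -1, 0, -1], [-1, 0, -1, 0, -1], [-1, 0, -1, 0, -1], [-1, 0, -1, 0, -1], [-1, 0, -1, 0, -1], [-1, 0, -1, 0, -1], [-1, 0, -1, 0, -1]]}}

```text
clock: 6.77
ee_pos: [384.4, -100.1, 711.3]
orientation: [0.373, 2.85, 0.371]
contact_force: [0.4, 0.3, -0.5]
opening: 85.6
gripper_force: 0.0
```

```bash
python3 -c "
from h import *
st()"
```

```text
6.7667 q [-1.451 -0.237  1.346  0.935  0.036  1.963  1.253] p [ 384.377 -100.132  711.311] x [-0.938  0.28  -0.204] y [0.218 0.935 0.279] z [ 0.269  0.217 -0.938] F [ 0.426  0.318 -0.473]
```

```bash
cat > dls.py <<'E'
from sim import *
np.set_printoptions(precision=3,suppress=True)
vmax=.7*np.array([2.39,2.39,3.14,3.14,3.14,3.14,3.14])/12
def jac(q):
    p0,M0=F(q);J=np.zeros((6,7))
    for i in range(7):
        d=np.zeros(7);d[i]=1e-4;p,M=F(q+d);J[:3,i]=(p-p0)/1e3/1e-4;J[3:,i]=(M*M0.inv()).as_rotvec()/1e-4
    return p0,M0,J
def call(q,shift,w=1.,lam=.05,n=10,reset=False,turn=0):
    p0,M0=F(q);c=p0.copy();T=p0+M0.apply(np.array(shift)*500.)
    for row in range(8):
        if reset:c=F(q)[0]
        d=T-c;L=np.linalg.norm(d);c=c+d*min(1,41.7/max(L,1e-9))
        qs=q.copy()
        for _ in range(n):
            p,M,J=jac(qs);e=np.r_[(c-p)/1e3,(M0*M.inv()).as_rotvec()];W=np.diag([1,1,1,w,w,w]);Jw=W@J;e=W@e
            qs=np.clip(qs+Jw.T@np.linalg.solve(Jw@Jw.T+lam**2*np.eye(6),e),lo,hi)
        q=q+(qs-q)*min(1,1/max(1e-9,np.max(abs(qs-q)/vmax)))
    return q
if __name__=="__main__":
    tests=[(Q[1],[0,0,-.64],[-1.82,.295,.77,.674,-.295,1.963,.091]),(Q[5],[0,-.4,-.52],Q[6]),([-1.391,-.237,1.346,.988,.008,1.964,1.297],[-1,0,-1],[-1.451,-.237,1.346,.935,.036,1.963,1.253])]
    for q0,sh,q1 in tests:
        q0=np.clip(q0,lo,hi);print("real",np.array(q1),F(np.array(q1))[1].as_matrix()[:,2])
        for w in(.3,1.):
          for lam in(.02,.2):
            for n in(1,20):
              for rs in(0,1):
                q=call(q0,sh,w,lam,n,rs);print(w,lam,n,rs,q,F(q)[1].as_matrix()[:,2])
E
python3 dls.py
```

```text
real [-1.82   0.295  0.77   0.674 -0.295  1.963  0.091] [ 0.068  0.263 -0.962]
0.3 0.02 1 0 [-1.408  0.779 -0.04   0.     0.062  1.96  -0.009] [ 0.098  0.379 -0.92 ]
0.3 0.02 1 1 [-1.407  1.102 -0.055  0.     0.048  1.96  -0.057] [ 0.01   0.079 -0.997]
0.3 0.02 20 0 [-1.4    0.758 -0.03   0.     0.045  1.96  -0.013] [ 0.098  0.399 -0.912]
0.3 0.02 20 1 [-1.45   0.689 -0.233  0.144  0.252  1.96  -0.035] [ 0.086  0.337 -0.938]
0.3 0.2 1 0 [-1.366  0.414 -0.063  0.188  0.03   1.96  -0.049] [ 0.107  0.537 -0.837]
0.3 0.2 1 1 [-1.367  0.489 -0.063  0.333  0.03   1.96  -0.053] [ 0.065  0.346 -0.936]
0.3 0.2 20 0 [-1.374  0.421 -0.032  0.166  0.01   1.96  -0.044] [ 0.113  0.548 -0.829]
0.3 0.2 20 1 [-1.378  0.538 -0.03   0.233  0.012  1.96  -0.046] [ 0.078  0.392 -0.916]
1.0 0.02 1 0 [-1.409  0.854 -0.04   0.     0.062  1.96   0.001] [ 0.084  0.311 -0.947]
1.0 0.02 1 1 [-1.408  1.132 -0.054  0.     0.048  1.96  -0.056] [ 0.004  0.05  -0.999]
1.0 0.02 20 0 [-1.257  0.657 -0.122  0.044 -0.022  1.923 -0.014] [ 0.044  0.504 -0.863]
1.0 0.02 20 1 [-1.402  1.132 -0.047  0.     0.04   1.96  -0.051
[... 2612 characters left out ...]
71 ]
1.0 0.02 1 0 [-2.499 -0.24   1.349  0.345  0.557  1.96   1.209] [ 0.587  0.43  -0.686]
1.0 0.02 1 1 [-2.506 -0.196  1.35   0.384  0.316  1.96   0.903] [ 0.447  0.564 -0.694]
1.0 0.02 20 0 [-2.45  -0.239  1.309  0.329  1.201  1.96   1.507] [ 0.758 -0.127 -0.639]
1.0 0.02 20 1 [-2.475 -0.239  1.325  0.333  1.13   1.96   1.339] [ 0.756 -0.058 -0.652]
1.0 0.2 1 0 [-2.07  -0.24   1.35   0.474  0.41   1.96   1.213] [ 0.604  0.241 -0.76 ]
1.0 0.2 1 1 [-1.748 -0.214  1.35   0.81   0.075  1.96   1.06 ] [ 0.335  0.258 -0.906]
1.0 0.2 20 0 [-2.342 -0.24   1.35   0.207  0.793  1.96   1.247] [ 0.77   0.174 -0.614]
1.0 0.2 20 1 [-2.506 -0.24   1.35   0.532  0.508  1.96   0.686] [ 0.481  0.372 -0.794]
```

```bash
cat > s4.py <<'E'
from sim import *
import itertools
np.set_printoptions(precision=3,suppress=True)
def cl(q,d,w):
    p0,M0=F(q);T=p0+M0.apply(np.array(d)*500.)
    for r in range(8):
        p=F(q)[0];v=T-p;L=np.linalg.norm(v);q=ik(q,p+v*min(1,41.7/L),M0,w,.02)
    return q
qa=np.clip([-1.391,-.237,1.346,.988,.008,1.964,1.297],lo,hi)
for w in(.3,.5,1,1.5):
    q=cl(qa,(-1,0,-1),w);print(w,q,F(q)[1].as_matrix()[:,2])
w=.7
q0=np.clip([-1.451,-.237,1.346,.935,.036,1.963,1.253],lo,hi);M0=F(q0)[1]
for d in itertools.product([-1,0,1],repeat=3):
    if d==(0,0,0):continue
    q=cl(q0,d,w);p,M=F(q);print(d,np.degrees((M*M0.inv()).as_rotvec()),M.as_matrix()[:,2]-M0.as_matrix()[:,2],p-F(q0)[0])
E
timeout 300 python3 s4.py
```

```text
0.3 [-1.499 -0.24   1.35   0.803  0.096  1.96   1.244] [ 0.399  0.171 -0.901]
0.5 [-1.468 -0.24   1.35   0.909  0.048  1.96   1.246] [ 0.304  0.203 -0.931]
1 [-1.46  -0.24   1.35   0.957  0.033  1.96   1.246] [ 0.258  0.214 -0.942]
1.5 [-1.459 -0.24   1.35   0.967  0.03   1.96   1.246] [ 0.249  0.216 -0.944]
(-1, -1, -1) [-0.863 -1.382 -0.566] [ 0.025 -0.017  0.004] [-53.046 -93.025 -15.226]
(-1, -1, 0) [-0.939 -1.117 -0.53 ] [ 0.02  -0.018  0.002] [-19.322 -98.68  -88.622]
(-1, -1, 1) [-0.818 -1.047 -0.478] [ 0.019 -0.016  0.002] [  26.198  -69.679 -202.806]
(-1, 0, -1) [-0.248 -1.853 -0.484] [ 0.032 -0.007  0.009] [ 8.151  3.621 14.552]
(-1, 0, 0) [-0.463 -1.46  -0.462] [ 0.025 -0.01   0.006] [ 46.056  22.812 -39.766]
(-1, 0, 1) [-0.41  -1.301 -0.41 ] [ 0.023 -0.009  0.005] [  89.055   50.125 -183.542]
(-1, 1, -1) [ 0.388 -1.837 -0.288] [0.031 0.005 0.011] [ 39.639 123.618  31.871]
(-1, 1, 0) [ 0.115 -1.478 -0.291] [0.025 0.    0.008] [ 58.91  165.81    1.426]
(-1, 1, 1) [ 0.057 -1.319 -0.273] [ 0.022 -0.     0.007] [ 101.692  176.151 -125.19 ]
(0, -1, -1) [-1.006 -1.336 -0.599] [ 
[... 653 characters left out ...]
0.41 ] [ 0.015 -0.014  0.002] [-198.083 -133.262  -71.707]
(1, -1, 0) [ 0.     0.007 -0.004] [-0. -0. -0.] [-266.764 -155.534 -112.246]
(1, -1, 1) [0.011 0.018 0.002] [-0.  0. -0.] [-161.063  -89.018 -270.447]
(1, 0, -1) [-0.21  -0.934 -0.27 ] [ 0.016 -0.005  0.004] [-126.578   37.226  -17.821]
(1, 0, 0) [0.342 0.585 0.23 ] [-0.01   0.007 -0.002] [-147.295   19.978  -62.898]
(1, 0, 1) [0.418 0.914 0.327] [-0.016  0.008 -0.003] [ -63.769   73.413 -254.401]
(1, 1, -1) [ 0.575 -1.073 -0.061] [0.018 0.009 0.008] [-137.818  216.754   29.836]
(1, 1, 0) [0.005 0.005 0.008] [-0.  0. -0.] [-164.544  285.739   15.423]
(1, 1, 1) [-0.05   0.118  0.016] [-0.002 -0.001 -0.001] [ -67.925  276.183 -163.171]
```

Each push ratchets the tilt by about 2.5°, so I'll repeat the same push six times.

Emit:
{"op": "drive_tool", "data": {"commands": [[-1, 0, -1, 0, -1], [-1, 0, -1, 0, -1], [-1, 0, -1, 0, -1], [-1, 0, -1, 0, -1], [-1, 0, -1, 0, -1], [-1, 0, -1, 0, -1], [-1, 0, -1, 0, -1], [-1, 0, -1, 0, -1]]}}

```text
clock: 7.43
ee_pos: [393.1, -98.2, 729.6]
orientation: [0.375, 2.805, 0.365]
contact_force: [0.7, -0.5, -0.6]
opening: 85.8
gripper_force: 0.0
```

Emit:
{"op": "drive_tool", "data": {"commands": [[-1, 0, -1, 0, -1], [-1, 0, -1, 0, -1], [-1, 0, -1, 0, -1], [-1, 0, -1, 0, -1], [-1, 0, -1, 0, -1], [-1, 0, -1, 0, -1], [-1, 0, -1, 0, -1], [-1, 0, -1, 0, -1]]}}

```text
clock: 8.1
ee_pos: [399.0, -101.0, 747.1]
orientation: [0.378, 2.76, 0.359]
contact_force: [0.9, -0.4, 0.3]
opening: 85.3
gripper_force: 0.0
```

Emit:
{"op": "drive_tool", "data": {"commands": [[-1, 0, -1, 0, -1], [-1, 0, -1, 0, -1], [-1, 0, -1, 0, -1], [-1, 0, -1, 0, -1], [-1, 0, -1, 0, -1], [-1, 0, -1, 0, -1], [-1, 0, -1, 0, -1], [-1, 0, -1, 0, -1]]}}

```text
clock: 8.77
ee_pos: [402.8, -106.7, 764.2]
orientation: [0.38, 2.714, 0.354]
contact_force: [-0.3, -1.6, -0.5]
opening: 85.1
gripper_force: 0.0
```

Emit:
{"op": "drive_tool", "data": {"commands": [[-1, 0, -1, 0, -1], [-1, 0, -1, 0, -1], [-1, 0, -1, 0, -1], [-1, 0, -1, 0, -1], [-1, 0, -1, 0, -1], [-1, 0, -1, 0, -1], [-1, 0, -1, 0, -1], [-1, 0, -1, 0, -1]]}}

```text
clock: 9.43
ee_pos: [404.9, -114.3, 781.2]
orientation: [0.382, 2.669, 0.349]
contact_force: [0.2, 0.2, 0.3]
opening: 85.5
gripper_force: 0.0
```

Emit:
{"op": "drive_tool", "data": {"commands": [[-1, 0, -1, 0, -1], [-1, 0, -1, 0, -1], [-1, 0, -1, 0, -1], [-1, 0, -1, 0, -1], [-1, 0, -1, 0, -1], [-1, 0, -1, 0, -1], [-1, 0, -1, 0, -1], [-1, 0, -1, 0, -1]]}}

```text
clock: 10.1
ee_pos: [405.5, -123.1, 798.1]
orientation: [0.383, 2.623, 0.344]
contact_force: [-0.0, 0.5, -0.3]
opening: 85.1
gripper_force: 0.0
```

Emit:
{"op": "drive_tool", "data": {"commands": [[-1, 0, -1, 0, -1], [-1, 0, -1, 0, -1], [-1, 0, -1, 0, -1], [-1, 0, -1, 0, -1], [-1, 0, -1, 0, -1], [-1, 0, -1, 0, -1], [-1, 0, -1, 0, -1], [-1, 0, -1, 0, -1]]}}

```text
clock: 10.77
ee_pos: [404.6, -132.8, 814.9]
orientation: [0.385, 2.578, 0.339]
contact_force: [-0.4, -1.0, -0.5]
opening: 85.1
gripper_force: 0.0
```

```bash
python3 -c "
from h import *
st()"
```

```text
10.7667 q [-1.498 -0.237  1.346  0.659  0.122  1.963  1.263] p [ 404.609 -132.836  814.947] x [-0.831  0.332 -0.446] y [0.205 0.929 0.309] z [ 0.517  0.165 -0.84 ] F [-0.429 -0.966 -0.526]
```

```bash
cat > s5.py <<'E'
from sim import *
np.set_printoptions(precision=3,suppress=True)
W=.6
def go(q,T,Rt,n=60,step=41.7):
    for r in range(n):
        p=F(q)[0];v=np.array(T)-p;L=np.linalg.norm(v)
        if L<1:break
        q=ik(q,p+v*min(1,step/L),Rt,W,.02)
    return q,r
q=np.clip([-1.498,-.237,1.346,.659,.122,1.963,1.263],lo,hi)
for i in range(4):
    p,M=F(q);T=p+M.apply(np.array([-1,0,-1])*500.)
    for r in range(8):
        p=F(q)[0];v=T-p;L=np.linalg.norm(v);q=ik(q,p+v*41.7/L,M,W,.02)
    print(q,F(q)[0],F(q)[1].as_matrix()[:,2])
M=F(q)[1]
for path in([[480,-120,600],[480,-60,420],[520,0,380],[607,39,336]],[[400,-130,500],[480,-60,400],[520,0,360],[607,39,336],[515,90,215]],[[300,-100,600],[300,0,450],[480,0,400],[607,39,336],[515,90,215]]):
    qq=q
    for T in path:
        qq,r=go(qq,T,M);p,m=F(qq);print(T,r,qq,p,np.degrees((m*M.inv()).magnitude()))
    print()
E
python3 s5.py
```

```text
[-1.51  -0.24   1.35   0.611  0.14   1.96   1.271] [ 393.462 -146.67   837.293] [ 0.564  0.135 -0.815]
[-1.502 -0.24   1.35   0.567  0.145  1.96   1.285] [ 389.608 -155.84   854.55 ] [ 0.601  0.124 -0.79 ]
[-1.488 -0.24   1.35   0.524  0.145  1.96   1.302] [ 383.826 -165.851  871.431] [ 0.636  0.113 -0.763]
[-1.466 -0.24   1.35   0.482  0.138  1.96   1.321] [ 376.041 -176.394  887.888] [ 0.67   0.101 -0.736]
[480, -120, 600] 8 [-0.559 -0.235  0.729  1.6   -0.131  1.026  1.49 ] [ 480.004 -120.02   600.127] 0.008876331749858952
[480, -60, 420] 5 [-0.534 -0.209  0.639  2.077 -0.191  0.529  1.519] [479.961 -59.974 420.163] 0.010590813255281998
[520, 0, 380] 2 [-0.581 -0.088  0.578  2.126 -0.247  0.367  1.459] [519.97   -0.077 380.123] 0.009494312218884228
[607, 39, 336] 3 [-0.49   0.139  0.481  2.055 -0.65   0.274  1.779] [606.812  39.34  336.49 ] 0.05457577320807934

[400, -130, 500] 59 [ 0.699 -0.24   0.005  1.917 -0.653  1.05   2.166] [ 404.05  -133.673  499.387] 0.24779914011920726
[480, -60, 400] 4 [ 0.607 -0.144 -0.249  2.116 -0.716  0.615  2.077] [479.928 -60.079 400.092] 0.007796
[... 226 characters left out ...]
30063789598517
[515, 90, 215] 59 [-1.098  0.202  0.987  2.316 -1.52   0.17   2.523] [518.474  91.294 249.42 ] 2.885519367085447

[300, -100, 600] 59 [ 1.012 -0.24   0.005  1.607 -0.687  1.52   2.224] [ 338.157 -166.48   615.402] 2.2018782370081182
[300, 0, 450] 59 [ 0.366 -0.24   0.005  2.184 -0.646  0.661  2.037] [421.188 -51.896 397.513] 1.296905862596057
[480, 0, 400] 2 [ 0.382 -0.17  -0.232  2.139 -0.549  0.511  1.779] [479.787  -0.409 399.882] 0.047258027159716824
[607, 39, 336] 4 [ 0.187  0.131 -0.269  2.059 -0.224  0.222  1.383] [606.802  38.442 335.975] 0.06975407306298002
[515, 90, 215] 59 [-1.098  0.202  0.987  2.316 -1.52   0.17   2.523] [518.474  91.294 249.42 ] 2.885519327535689
```

```bash
cat > s6.py <<'E'
from sim import *
np.set_printoptions(precision=2,suppress=True)
rng=np.random.default_rng(0)
def best(T,th,ph):
    z=np.array([np.sin(th)*np.cos(ph),np.sin(th)*np.sin(ph),-np.cos(th)])
    y=np.array([-np.sin(ph),np.cos(ph),0]);Mt=R.from_matrix(np.c_[np.cross(y,z),y,z])
    b=None
    for q0 in([-.5,.1,.5,2.1,-.6,.3,1.8],[.2,.1,-.3,2.1,-.2,.3,1.4],[-1.2,.2,.9,2.2,-1.,.3,2.2],[-.1,.2,0,2.2,0,.3,1.5]):
        def f(q):
            p,M=F(q);return np.r_[(p-T)/100,5*(Mt.inv()*M).as_rotvec()]
        r=least_squares(f,np.clip(q0,lo+.001,hi-.001),bounds=(lo+.01,hi-.01))
        if b is None or r.cost<b.cost:b=r
    return b
for T in([514,90,211],[607,39,336]):
    print(T)
    for th in(30,35,40,45):
        print(th,[(ph,round(float(np.sqrt(2*best(np.array(T,float),np.radians(th),np.radians(ph)).cost)),2)) for ph in(-60,-40,-20,0,20,40,60)])
E
python3 s6.py
```

```text
[514, 90, 211]
30 [(-60, 0.0), (-40, 0.0), (-20, 0.0), (0, 0.0), (20, 0.0), (40, 0.0), (60, 0.0)]
35 [(-60, 0.0), (-40, 0.0), (-20, 0.0), (0, 0.0), (20, 0.07), (40, 0.0), (60, 0.0)]
40 [(-60, 0.0), (-40, 0.0), (-20, 0.0), (0, 0.0), (20, 0.38), (40, 0.0), (60, 0.0)]
45 [(-60, 0.0), (-40, 0.0), (-20, 0.0), (0, 0.0), (20, 0.69), (40, 0.41), (60, 0.0)]
[607, 39, 336]
30 [(-60, 0.0), (-40, 0.0), (-20, 0.0), (0, 0.0), (20, 0.0), (40, 0.0), (60, 0.0)]
35 [(-60, 0.0), (-40, 0.0), (-20, 0.0), (0, 0.0), (20, 0.0), (40, 0.0), (60, 0.0)]
40 [(-60, 0.0), (-40, 0.0), (-20, 0.0), (0, 0.0), (20, 0.0), (40, 0.0), (60, 0.0)]
45 [(-60, 0.0), (-40, 0.0), (-20, 0.0), (0, 0.0), (20, 0.0), (40, 0.0), (60, 0.0)]
```

```bash
cat > s7.py <<'E'
from sim import *
import itertools
np.set_printoptions(precision=3,suppress=True)
def cl(q,d,w=.65):
    p0,M0=F(q);T=p0+M0.apply(np.array(d)*500.)
    for r in range(8):
        p=F(q)[0];v=T-p;L=np.linalg.norm(v);q=ik(q,p+v*min(1,41.7/L),M0,w,.02)
    return q
q=np.clip([-1.498,-.237,1.346,.659,.122,1.963,1.263],lo,hi)
g=np.array([.64,-.1,-.76])
for k in range(9):
    b=None
    for d in itertools.product([-1,0,1],repeat=3):
        if d==(0,0,0):continue
        qq=cl(q,d);p,M=F(qq)
        if p[0]>500 or p[2]<400:continue
        e=np.linalg.norm(M.as_matrix()[:,2]-g)
        if b is None or e<b[0]:b=(e,d,qq)
    q=b[2];p,M=F(q);print(b[1],round(b[0],3),q,p,M.as_matrix()[:,2])
E
timeout 500 python3 s7.py
```

```text
(0, -1, -1) 0.249 [-0.692 -0.24   1.35   0.86  -0.26   1.96   1.815] [ 251.74  -275.462  772.412] [ 0.547  0.121 -0.828]
(0, 0, -1) 0.215 [-0.401 -0.24   1.157  0.902 -0.313  1.96   1.866] [ 220.424 -260.03   778.914] [ 0.574  0.097 -0.813]
(0, -1, -1) 0.181 [-0.207 -0.24   1.35   1.027 -0.399  1.96   2.211] [ 135.772 -322.979  728.303] [ 0.583  0.064 -0.81 ]
(0, 0, -1) 0.144 [-0.156 -0.24   1.326  1.007 -0.412  1.96   2.217] [ 128.236 -323.7    739.862] [ 0.599  0.033 -0.8  ]
(0, 0, -1) 0.108 [-0.102 -0.24   1.301  0.989 -0.427  1.96   2.225] [ 120.335 -323.691  751.234] [ 0.615  0.001 -0.789]
(0, 0, -1) 0.072 [-0.048 -0.24   1.278  0.971 -0.443  1.96   2.233] [ 112.31  -323.351  762.506] [ 0.629 -0.031 -0.777]
(0, 0, -1) 0.037 [ 0.004 -0.24   1.258  0.953 -0.46   1.96   2.241] [ 104.242 -322.836  773.722] [ 0.642 -0.063 -0.764]
(0, -1, -1) 0.004 [ 0.118 -0.24   1.35   1.03  -0.494  1.96   2.431] [  48.94  -340.313  743.702] [ 0.641 -0.096 -0.762]
(0, 0, 1) 0.004 [ 0.294 -0.133  0.926  1.786 -0.57   1.16   2.581] [ 261.683 -373.098  491.543] [ 0.641 -0.096 -0.762]
```

Emit:
{"op": "drive_tool", "data": {"commands": [[0, -1, -1, 0, -1], [0, -1, -1, 0, -1], [0, -1, -1, 0, -1], [0, -1, -1, 0, -1], [0, -1, -1, 0, -1], [0, -1, -1, 0, -1], [0, -1, -1, 0, -1], [0, -1, -1, 0, -1]]}}

```text
clock: 11.43
ee_pos: [254.3, -273.7, 770.6]
orientation: [0.396, 2.547, 0.308]
contact_force: [0.2, -0.5, 0.1]
opening: 85.5
gripper_force: 0.0
```

Emit:
{"op": "drive_tool", "data": {"commands": [[0, -0.5, -1, 0, -1], [0, -0.5, -1, 0, -1], [0, -0.5, -1, 0, -1], [0, -0.5, -1, 0, -1], [0, -0.5, -1, 0, -1], [0, -0.5, -1, 0, -1], [0, -0.5, -1, 0, -1], [0, -0.5, -1, 0, -1]]}}

```text
clock: 12.1
ee_pos: [178.0, -308.5, 743.7]
orientation: [0.406, 2.52, 0.266]
contact_force: [0.2, -0.1, 0.5]
opening: 85.3
gripper_force: 0.0
```

Emit:
{"op": "drive_tool", "data": {"commands": [[0, -0.5, -1, 0, -1], [0, -0.5, -1, 0, -1], [0, -0.5, -1, 0, -1], [0, -0.5, -1, 0, -1], [0, -0.5, -1, 0, -1], [0, -0.5, -1, 0, -1], [0, -0.5, -1, 0, -1], [0, -0.5, -1, 0, -1]]}}

```text
clock: 12.77
ee_pos: [122.9, -323.5, 725.1]
orientation: [0.419, 2.5, 0.219]
contact_force: [-0.2, -0.8, 0.5]
opening: 85.3
gripper_force: 0.0
```

```bash
python3 -c "
from h import *
st()"
```

```text
12.7667 q [-0.145 -0.236  1.346  1.035 -0.4    1.963  2.261] p [ 122.897 -323.493  725.052] x [-0.777  0.344 -0.527] y [0.247 0.937 0.247] z [ 0.579  0.062 -0.813] F [-0.246 -0.763  0.492]
```

Emit:
{"op": "drive_tool", "data": {"commands": [[0, 0, -1, 0, -1], [0, 0, -1, 0, -1], [0, 0, -1, 0, -1], [0, 0, -1, 0, -1], [0, 0, -1, 0, -1], [0, 0, -1, 0, -1], [0, 0, -1, 0, -1], [0, 0, -1, 0, -1]]}}

```text
clock: 13.43
ee_pos: [111.9, -328.6, 735.7]
orientation: [0.43, 2.474, 0.177]
contact_force: [-0.4, 1.0, -0.3]
opening: 85.7
gripper_force: 0.0
```

Emit:
{"op": "drive_tool", "data": {"commands": [[0, 0, -1, 0, -1], [0, 0, -1, 0, -1], [0, 0, -1, 0, -1], [0, 0, -1, 0, -1], [0, 0, -1, 0, -1], [0, 0, -1, 0, -1], [0, 0, -1, 0, -1], [0, 0, -1, 0, -1]]}}

```text
clock: 14.1
ee_pos: [99.0, -333.0, 745.3]
orientation: [0.441, 2.447, 0.135]
contact_force: [0.7, -0.6, 0.8]
opening: 85.5
gripper_force: 0.0
```

Emit:
{"op": "drive_tool", "data": {"commands": [[0, 0, -1, 0, -1], [0, 0, -1, 0, -1], [0, 0, -1, 0, -1], [0, 0, -1, 0, -1], [0, 0, -1, 0, -1], [0, 0, -1, 0, -1], [0, 0, -1, 0, -1], [0, 0, -1, 0, -1]]}}

```text
clock: 14.77
ee_pos: [84.9, -336.5, 754.4]
orientation: [0.452, 2.421, 0.092]
contact_force: [0.3, -0.3, -0.1]
opening: 85.7
gripper_force: 0.0
```

Emit:
{"op": "drive_tool", "data": {"commands": [[0, 0, -1, 0, -1], [0, 0, -1, 0, -1], [0, 0, -1, 0, -1], [0, 0, -1, 0, -1], [0, 0, -1, 0, -1], [0, 0, -1, 0, -1], [0, 0, -1, 0, -1], [0, 0, -1, 0, -1]]}}

```text
clock: 15.43
ee_pos: [70.1, -339.1, 762.9]
orientation: [0.464, 2.395, 0.049]
contact_force: [0.2, 0.4, -0.9]
opening: 85.2
gripper_force: 0.0
```

```bash
python3 -c "
from h import *
st()"
cat > s8.py <<'E'
from h import *
import sim
from s5f import go
sn,M=st(False);q=np.clip(sn["q"],sim.lo,sim.hi);Mt=R.from_matrix(M)
# level y by turn about tool z
a=np.arctan2(-M[2,1],-M[2,0]);print("turn deg",np.degrees(a))
Ml=Mt*R.from_euler('z',a);z=Ml.as_matrix()[:,2];print("leveled y",Ml.as_matrix()[:,1])
for T,Rt in(([300,-250,520],Mt),([440,-60,420],Mt),([440,-20,400],Ml),(np.array([607,39.5,336])-90*z,Ml),(np.array([607,39.5,336]),Ml),([514,90,211],Ml),([560,60,211],Ml)):
    q,r=go(q,T,Rt);p,m=sim.F(q);print(np.array(T),r,q,p,"rot",np.degrees((m*Rt.inv()).magnitude()))
E
sed -n '1,/return q,r/p' s5.py > s5f.py; python3 s8.py
```

```text
15.4333 q [ 0.055 -0.236  1.346  0.967 -0.477  1.963  2.363] p [  70.068 -339.051  762.94 ] x [-0.7    0.342 -0.627] y [0.316 0.936 0.158] z [ 0.64  -0.088 -0.763] F [ 0.208  0.391 -0.883]
turn deg -14.120148976383806
leveled y [0.136 0.991 0.   ]
[ 300 -250  520] 59 [ 1.153 -0.24   0.005  1.838 -0.64   1.236  2.47 ] [ 303.832 -259.591  519.659] rot 0.5107456965657284
[440 -60 420] 59 [ 0.097 -0.24  -0.     2.111  0.002  0.569  1.285] [441.604 -60.218 419.486] rot 0.04589123077888677
[440 -20 400] 2 [ 0.078 -0.236 -0.107  2.161  0.123  0.521  1.316] [439.993 -20.046 400.016] rot 0.0047590787944324885
[549.392  47.397 404.695] 4 [ 0.091 -0.018 -0.333  1.978  0.417  0.548  0.905] [549.369  47.334 404.724] rot 0.007029845470698102
[607.   39.5 336. ] 3 [ 0.034  0.145 -0.268  2.007  0.671  0.393  0.671] [606.996  39.421 336.123] rot 0.014434326676081712
[514  90 211] 5 [-0.237  0.217 -0.191  2.35   1.736  0.366 -0.602] [514.059  90.096 211.405] rot 0.03424717643421784
[560  60 211] 2 [-0.154  0.265 -0.147  2.277  1.8    0.289 -0.559] [559.968  60.037 210.99 ] rot 0.0037166785332671407
```

```bash
python3 - <<'E'
from h import *
import sim
from s5f import go
s,M=st(False);q=np.clip(s["q"],sim.lo,sim.hi);Mt=R.from_matrix(M);Ml=Mt*R.from_euler('z',np.radians(-14.1))
q,r=go(q,[255,-190,597],Mt);print(r,q,sim.F(q)[0])
q,r=go(q,[440,-40,430],Ml);print(r,q,sim.F(q)[0])
q,r=go(q,[530,48,425],Ml);print(r,q,sim.F(q)[0])
to(255,-190,597);to(440,-40,430);to(530,48,425)
E
```

```text
59 [ 1.279 -0.24   0.004  1.595 -0.643  1.535  2.425] [ 271.009 -251.737  610.593]
59 [ 0.012 -0.24  -0.001  2.086  0.099  0.601  1.385] [445.754 -40.29  428.331]
3 [ 0.029 -0.068 -0.269  1.965  0.36   0.601  0.959] [529.867  47.546 425.169]
shift [0.051 0.344 0.464]
shift [0.104 0.689 0.929]
shift [0.044 0.908 1.037]
```

```bash
python3 - <<'E'
from h import *
import sim
from s5f import go
s,M=st(False);q0=np.clip(s["q"],sim.lo,sim.hi);Mt=R.from_matrix(M);Ml=Mt*R.from_euler('z',np.radians(-14.1))
for A in([330,-330,520],[380,-320,480],[400,-250,560]):
    q,r=go(q0,A,Mt);print(A,r,q,sim.F(q)[0],np.degrees((sim.F(q)[1]*Mt.inv()).magnitude()))
    q,r=go(q,[480,-60,430],Ml);print(r,q,sim.F(q)[0],np.degrees((sim.F(q)[1]*Ml.inv()).magnitude()))
    to(*A)
E
```

```text
[330, -330, 520] 9 [ 0.282 -0.159  0.698  1.749 -0.487  1.095  2.321] [ 329.966 -330.03   520.107] 0.007681430311886993
8 [ 0.299 -0.177 -0.17   2.039 -0.083  0.576  1.61 ] [479.838 -60.389 430.061] 0.041608395776121944
shift [-0.053  0.105  0.702]
[380, -320, 480] 11 [ 0.271 -0.103  0.636  1.826 -0.538  0.957  2.325] [ 379.989 -319.998  480.042] 0.002787976694773542
7 [ 0.274 -0.176 -0.151  2.039 -0.072  0.575  1.598] [479.837 -60.449 430.047] 0.047739541042936894
shift [-0.066  0.142  0.825]
[400, -250, 560] 10 [ 0.462 -0.178  0.27   1.692 -0.404  1.067  2.026] [ 399.938 -250.095  560.076] 0.010184604435841993
6 [ 0.421 -0.182 -0.263  2.039 -0.143  0.58   1.672] [479.8   -60.37  430.122] 0.04011296491120996
shift [-0.147  0.311  0.717]
```

Emit:
{"op": "drive_tool", "data": {"commands": [[-0.01, 0.03, 0.07, 0, -1], [-0.03, 0.06, 0.14, 0, -1], [-0.05, 0.09, 0.21, 0, -1], [-0.06, 0.12, 0.28, 0, -1], [-0.08, 0.15, 0.35, 0, -1], [-0.09, 0.18, 0.42, 0, -1], [-0.1, 0.21, 0.49, 0, -1], [-0.12, 0.24, 0.56, 0, -1]]}}

```text
clock: 16.1
ee_pos: [316.0, -274.8, 612.2]
orientation: [0.466, 2.396, 0.049]
contact_force: [0.0, -1.7, -0.2]
opening: 85.2
gripper_force: 0.0
```

```bash
python3 -c "
from h import *
st();to(480,-60,430)"
```

```text
16.1 q [ 0.739 -0.219  0.248  1.596 -0.476  1.293  2.203] p [ 316.003 -274.844  612.216] x [-0.7    0.343 -0.626] y [0.318 0.935 0.158] z [ 0.639 -0.089 -0.764] F [ 0.046 -1.742 -0.216]
shift [0.146 0.449 0.45 ]
```

Emit:
{"op": "drive_tool", "data": {"commands": [[0, 0.05, 0.06, 0, -1], [0.02, 0.1, 0.12, -0.03, -1], [0.04, 0.16, 0.18, -0.08, -1], [0.06, 0.22, 0.24, -0.14, -1], [0.08, 0.28, 0.3, -0.2, -1], [0.1, 0.34, 0.36, -0.235, -1], [0.12, 0.4, 0.41, -0.235, -1], [0.145, 0.45, 0.45, -0.235, -1]]}}

```text
clock: 16.77
ee_pos: [473.3, -69.9, 441.6]
orientation: [0.159, 2.434, -0.058]
contact_force: [0.6, -0.4, -0.5]
opening: 85.4
gripper_force: 0.0
```

```bash
python3 - <<'E'
from h import *
s,M=st();z=M[:,2];to(*(np.array([607,39.5,336])-85*z))
cv2.imwrite("pics/w1.png",ctrl.grab_frame("wrist")[:,:,::-1])
E
```

```text
16.7667 q [ 0.531 -0.208 -0.344  2.043 -0.169  0.597  1.714] p [473.317 -69.867 441.569] x [-0.756  0.099 -0.647] y [0.13  0.992 0.   ] z [ 0.641 -0.084 -0.763] F [ 0.628 -0.404 -0.49 ]
shift [-0.044  0.251  0.144]
```

View pics/w1.png

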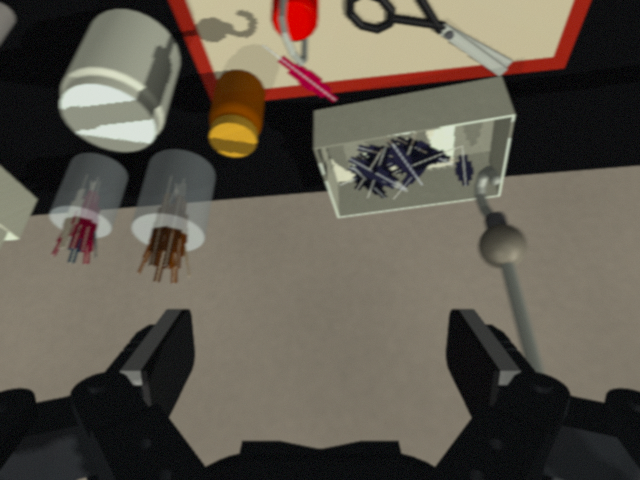

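The wrist view shows the knob at (501,244) and the hook above it at (487,188), clear of the right finger.

```bash
cat >> h.py <<'E'
HE=np.array(ctrl.camera_info("wrist")["hand_eye"]);KW=np.array(ctrl.camera_info("wrist")["K"])
def wray(pos,M,u,v):
    d=M@HE[:3,:3]@np.linalg.inv(KW)@[u,v,1];return pos+M@HE[:3,3],d/np.linalg.norm(d)
def wproj(pos,M,P):
    p=HE[:3,:3].T@(M.T@(np.array(P)-pos)-HE[:3,3]);p=KW@p;return p[:2]/p[2]
E
python3 - <<'E'
from h import *
s,M=st(False)
print(wproj(s["ee_pos"],M,[607,39.5,336]),wproj(s["ee_pos"],M,[607,39.5,274]))
o,d=wray(s["ee_pos"],M,501,244);print(o+d*((607-o)@[1,0,0])/d[0] if 0 else o+d*((336-o[2])/d[2]), o+d*((607-o[0])/d[0]))
E
```

```text
[484.645 255.025] [467.755 186.666]
[593.339  47.569 336.   ] [607.     52.445 327.862]
```

Emit:
{"op": "drive_tool", "data": {"commands": [[0, 0.05, 0, 0, -1], [-0.01, 0.1, 0, 0, -1], [-0.02, 0.15, 0.02, 0, -1], [-0.03, 0.2, 0.05, 0, -1], [-0.04, 0.25, 0.08, 0, -1], [-0.044, 0.251, 0.12, 0, -1], [-0.044, 0.251, 0.144, 0, -1], [-0.044, 0.251, 0.144, 0, -1]]}}

```text
clock: 17.48
ee_pos: [552.7, 39.9, 399.6]
orientation: [0.169, 2.438, -0.06]
contact_force: [0.2, -0.5, -0.4]
opening: 85.7
gripper_force: 0.0
```

```bash
python3 - <<'E'
from h import *
s,M=st()
f=ctrl.grab_frame("wrist");P=[607,39.5,336]
print(wproj(s["ee_pos"],M,P));
g=cv2.cvtColor(f,cv2.COLOR_RGB2GRAY);c=cv2.HoughCircles(cv2.medianBlur(g,5),cv2.HOUGH_GRADIENT,1.5,60,param1=80,param2=25,minRadius=20,maxRadius=60);print(c)
to(*P);cv2.imwrite("pics/w2.png",f[:,:,::-1])
E
```

```text
17.4833 q [ 0.81  -0.022 -1.06   2.002  0.46   0.539  0.853] p [552.668  39.937 399.628] x [-0.758  0.106 -0.643] y [0.137 0.991 0.001] z [ 0.637 -0.088 -0.766] F [ 0.201 -0.466 -0.377]
[333.484 251.164]
[[[269.25 126.75  55.85]
  [356.25 104.25  59.15]
  [ 77.25 201.75  59.15]
  [117.75  95.25  47.6 ]
  [294.75 182.25  44.3 ]
  [371.25 171.75  31.1 ]
  [335.25 251.25  29.75]
  [113.25 428.25  57.5 ]
  [161.25 360.75  37.55]
  [177.75  98.25  57.5 ]
  [  2.25  45.75  49.1 ]
  [482.25 360.75  35.15]
  [398.25  60.75  44.3 ]
  [  2.25 185.25  30.95]
  [222.75   2.25  59.15]
  [116.25 266.25  59.15]
  [ 24.75 252.75  42.5 ]
  [ 56.25  89.25  47.6 ]
  [530.25 425.25  52.55]
  [198.75 162.75  35.9 ]
  [429.75   5.25  33.35]
  [465.75 117.75  39.2 ]]]
shift [-0.     0.014  0.169]
```

View pics/w2.png

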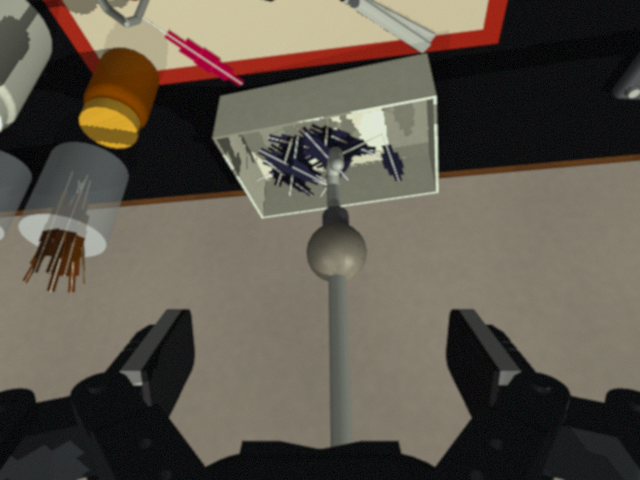

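The knob shows at (336,251) against a predicted (333,251), so it is within 1 mm. I'll advance and grip.

Emit:
{"op": "drive_tool", "data": {"commands": [[0, 0.01, 0.04, 0, -1], [0, 0.016, 0.09, 0, -1], [0, 0.016, 0.14, 0, -1], [0, 0.016, 0.17, 0, -1], [0, 0.016, 0.173, 0, -0.5], [0, 0.016, 0.173, 0, 0.1], [0, 0.016, 0.173, 0, 0.6], [0, 0.016, 0.173, 0, 1]], "squeeze": 60}}

```text
clock: 18.2
ee_pos: [608.6, 41.9, 337.5]
orientation: [0.166, 2.432, -0.062]
contact_force: [0.2, -0.1, 0.8]
opening: 38.6
gripper_force: 0.0
```

```bash
python3 - <<'E'
from h import *
st();print(ctrl.sense()["opening"])
import sim
from scipy.optimize import least_squares
# plan: pivot Pv, seat positions -> knob (ball) target
Pv=np.array([607,39.5,700.])
def ball(seat):
    u=(Pv-seat)/np.linalg.norm(Pv-seat);return seat+62*u,u
for sx in(503,508,513,528,538,548):
    b,u=ball(np.array([sx,96.,150]));print(sx,b,u,np.linalg.norm(Pv-b)-364)
E
```

```text
18.2 q [ 0.609  0.216 -1.036  2.029  1.038  0.585  0.299] p [608.587  41.878 337.547] x [-0.755  0.103 -0.648] y [ 0.136  0.991 -0.001] z [ 0.642 -0.089 -0.762] F [ 0.193 -0.132  0.759]
38.64808097710131
503 [514.461  89.773 210.612] [ 0.185 -0.1    0.978] 136.59065936078247
508 [518.928  89.763 210.71 ] [ 0.176 -0.101  0.979] 135.68785815611147
513 [523.392  89.754 210.803] [ 0.168 -0.101  0.981] 134.8281822447941
528 [536.77   89.728 211.055] [ 0.141 -0.101  0.985] 132.50984771980518
538 [545.678  89.713 211.201] [ 0.124 -0.101  0.987] 131.18331812788512
548 [554.579  89.7   211.327] [ 0.106 -0.102  0.989] 130.03349719239037
```

```bash
cat >> h.py <<'E'
Pv=np.array([607,39.5,700.])
def seat2tcp(seat):
    seat=np.array(seat,float);u=(Pv-seat)/np.linalg.norm(Pv-seat);s,M=st(False);return seat+62*u+2*M[:,2]
def toseat(*seat):
    print("seat",seat,end=" ");to(*seat2tcp(seat))
def curseat():
    s,M=st(False);b=s["ee_pos"]-2*M[:,2];u=(Pv-b)/np.linalg.norm(Pv-b);return b-62*u
E
python3 -c "
from h import *
print(curseat())
toseat(565,80,215);toseat(555,90,200)"
```

```text
[607.356  42.495 277.072]
seat (565, 80, 215) shift [0.144 0.055 0.042]
seat (555, 90, 200) shift [0.179 0.07  0.052]
```

Emit:
{"op": "drive_tool", "data": {"commands": [[0, 0, 0, 0, 1], [0, 0, 0, 0, 1], [0, 0, 0, 0, 1], [0.03, 0.01, 0.01, 0, 1], [0.06, 0.02, 0.02, 0, 1], [0.09, 0.03, 0.03, 0, 1], [0.12, 0.04, 0.04, 0, 1], [0.15, 0.055, 0.045, 0, 1]], "squeeze": 60}}

```text
clock: 18.87
ee_pos: [571.5, 74.4, 271.6]
orientation: [0.167, 2.43, -0.062]
contact_force: [1.5, -2.1, 9.1]
opening: 29.1
gripper_force: 60.0
```

```bash
python3 - <<'E'
from h import *
s,M=st();print(s["opening"],s["gripper_force"],curseat())
w=ctrl.grab_frame("wrist");sd=ctrl.grab_frame("side");tp=ctrl.grab_frame("top")
o=np.zeros((600,800,3),np.uint8)
o[:240,:400]=cv2.resize(w[:300],(400,240)) if 0 else cv2.resize(w[0:240],(400,240))[:240]
a=cv2.resize(sd[200:365,240:380],None,fx=3.6,fy=3.6,interpolation=3)[:594,:400];o[:a.shape[0],400:400+a.shape[1]]=a
b=cv2.resize(tp[190:290,200:320],None,fx=3.3,fy=3.3,interpolation=3);o[250:250+b.shape[0],:b.shape[1]]=b
cv2.imwrite("pics/m1.png",o[:,:,::-1]);cv2.imwrite("pics/w3.png",w[:,:,::-1])
for z,x,y in((128,503,96),(170,503,96)):print(proj("side",[x,y,z]),proj("top",[x,y,z]),wproj(s["ee_pos"],M,[x,y,z]))
E
```

```text
18.8667 q [ 0.408  0.254 -0.951  2.202  1.373  0.593 -0.162] p [571.468  74.355 271.586] x [-0.753  0.104 -0.649] y [ 0.137  0.991 -0.   ] z [ 0.643 -0.089 -0.76 ] F [ 1.512 -2.116  9.12 ]
29.143377128097633 59.97717797756195 [564.872  79.586 211.541]
[323.261 320.22 ] [240.421 269.363] [352.318 -96.149]
[323.126 309.416] [237.208 268.347] [357.525 -41.964]
```

View pics/m1.png

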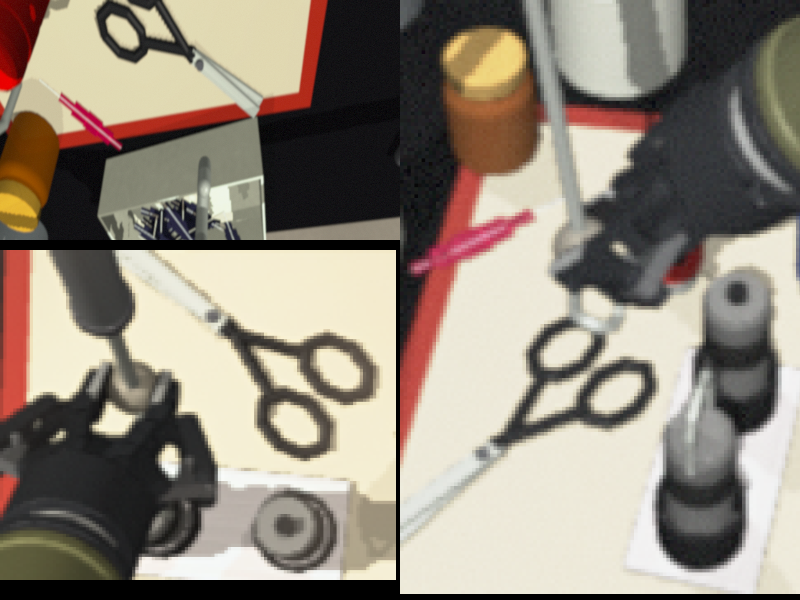

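```bash
python3 - <<'E'
from h import *
import sim
for yaw in(-15,-5.5,5):
    t=np.radians(yaw);ya=np.array([-np.sin(t),np.cos(t)])
    print(yaw)
    for s_,z in((18,130),(18,150),(10,168),(0,173),(-10,168),(-18,150),(-18,130)):
        P=np.r_[np.array([503,96])+s_*ya,z];a=proj("side",P);b=proj("top",P)
        print(s_,z,"sidecrop",((a-[240,200])*3.6+[400,0]).round(),"top1crop",((b-[195,120])*1.9+[510,0]).round())
toseat(550,91,180);toseat(545,92,150);toseat(503,96,150)
E
```

```text
-15
18 130 sidecrop [688. 456.] top1crop [581. 280.]
18 150 sidecrop [687. 438.] top1crop [578. 279.]
10 168 sidecrop [692. 410.] top1crop [582. 280.]
0 173 sidecrop [699. 391.] top1crop [590. 282.]
-10 168 sidecrop [706. 382.] top1crop [599. 284.]
-18 150 sidecrop [712. 388.] top1crop [608. 287.]
-18 130 sidecrop [712. 406.] top1crop [611. 288.]
-5.5
18 130 sidecrop [693. 458.] top1crop [581. 282.]
18 150 sidecrop [692. 440.] top1crop [577. 281.]
10 168 sidecrop [695. 411.] top1crop [582. 281.]
0 173 sidecrop [699. 391.] top1crop [590. 282.]
-10 168 sidecrop [703. 381.] top1crop [599. 283.]
-18 150 sidecrop [707. 387.] top1crop [609. 284.]
-18 130 sidecrop [707. 405.] top1crop [611. 285.]
5
18 130 sidecrop [698. 458.] top1crop [581. 285.]
18 150 sidecrop [698. 440.] top1crop [577. 284.]
10 168 sidecrop [698. 411.] top1crop [582. 283.]
0 173 sidecrop [699. 391.] top1crop [590. 282.]
-10 168 sidecrop [700. 381.] top1crop [599. 281.]
-18 150 sidecrop [701. 386.] top1crop [609. 281.]
-18 130 sidecrop [701. 404.] top1crop [612. 282.]
seat (550, 91, 180) shift [0.062 0.016 0.03 ]
seat (545, 92, 150) shift [0.109 0.017 0.069]
seat (503, 96, 150) shift [0.167 0.014 0.021]
```

```bash
python3 - <<'E'
from h import *
a=cv2.imread("pics/side0.png")[290:365,300:350];b=cv2.imread("pics/top0.png")[250:290,225:275]
a=cv2.resize(a,None,fx=8,fy=8,interpolation=2);b=cv2.resize(b,None,fx=8,fy=8,interpolation=2)
for im,n,o in((a,"side",(300,290)),(b,"top",(225,250))):
    for P,c in(((503,96,173),(0,0,255)),((503,96,128),(0,255,0)),((503,96,50),(255,0,0))):
        p=((proj(n,np.array(P))-o)*8).astype(int);cv2.circle(im,tuple(p),3,c,-1)
        if P[2]<173:
            r=22 if P[2]==128 else 29.5
            pts=[((proj(n,np.array([503+r*np.cos(t),96+r*np.sin(t),P[2]]))-o)*8).astype(int) for t in np.linspace(0,6.28,40)]
            cv2.polylines(im,[np.array(pts)],True,c,1)
o=np.zeros((600,800,3),np.uint8);o[:,:400]=a;o[:320,400:]=b;cv2.imwrite("pics/z1.png",o)
E
```

```text
(no output)
```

View pics/z1.png

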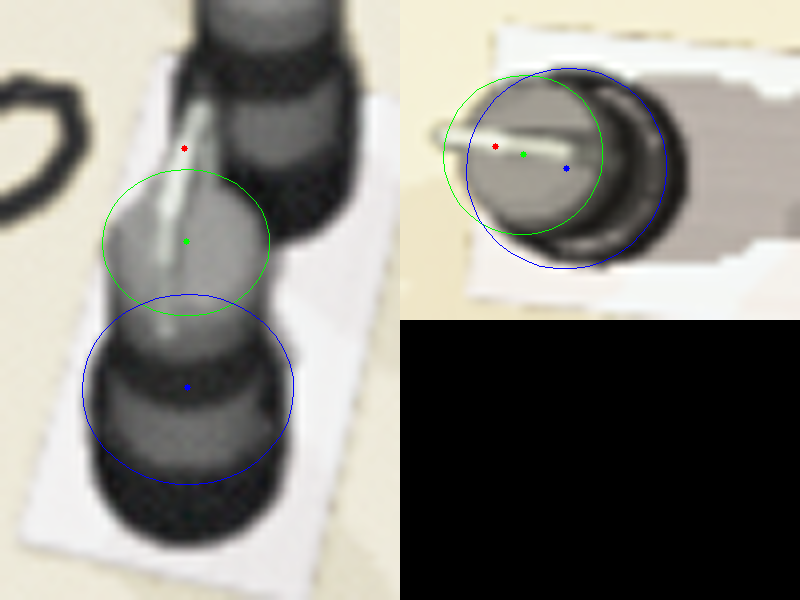

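The overlay puts the bail at about (504, 92.5), about 3 mm to −y of my first estimate, with a yaw of about −7°. I'll check the model of the hook seat against the side view, then lower the hook in front of the bail.

```bash
python3 - <<'E'
from h import *
s_=curseat();u=(Pv-s_)/np.linalg.norm(Pv-s_)
print("hook bottom proj crop",((proj("side",s_-8*u)-[240,200])*3.6+[400,0]),"seat",((proj("side",s_)-[240,200])*3.6+[400,0]),"tiptop",((proj("side",s_+17*u+np.array([-13.9,1.5,0]))-[240,200])*3.6+[400,0]))
toseat(548,88,180);toseat(545,88,149)
E
```

```text
hook bottom proj crop [594.81  326.483] seat [592.992 317.171] tiptop [613.63  301.977]
seat (548, 88, 180) shift [0.064 0.01  0.028]
seat (545, 88, 149) shift [0.109 0.01  0.071]
```

Emit:
{"op": "drive_tool", "data": {"commands": [[0.02, 0.003, 0.009, 0, 1], [0.04, 0.007, 0.018, 0, 1], [0.064, 0.01, 0.028, 0, 1], [0.076, 0.01, 0.04, 0, 1], [0.088, 0.01, 0.052, 0, 1], [0.1, 0.01, 0.063, 0, 1], [0.109, 0.01, 0.071, 0, 1], [0.109, 0.01, 0.071, 0, 1]]}}

```text
clock: 19.68
ee_pos: [554.7, 81.7, 209.7]
orientation: [0.167, 2.429, -0.063]
contact_force: [2.3, -1.1, 11.7]
opening: 28.6
gripper_force: 60.1
```

```bash
python3 - <<'E'
from h import *
s,M=st();c=curseat();print(c,s["gripper_force"])
u=(Pv-c)/np.linalg.norm(Pv-c)
f=ctrl.grab_frame("side");o=(270,240)
a=cv2.resize(f[240:340,270:370],None,fx=6,fy=6,interpolation=2)
for P,k in((c,(255,0,0)),(c-8*u,(255,0,0)),(c+17*u+np.array([-13.9,1.5,2.5]),(255,255,0)),((504,92.5,173),(0,255,0)),((504,92.5,167),(0,255,0))):
    p=((proj("side",np.array(P))-o)*6).astype(int);cv2.circle(a,tuple(p),2,k,-1)
cv2.imwrite("pics/s2.png",a[:,:,::-1])
E
```

```text
19.6833 q [ 0.304  0.366 -0.933  2.328  1.674  0.694 -0.533] p [554.669  81.659 209.722] x [-0.753  0.104 -0.65 ] y [ 0.137  0.991 -0.001] z [ 0.644 -0.09  -0.76 ] F [ 2.272 -1.097 11.704]
[546.645  87.159 149.839] 60.10586142539978
```

View pics/s2.png

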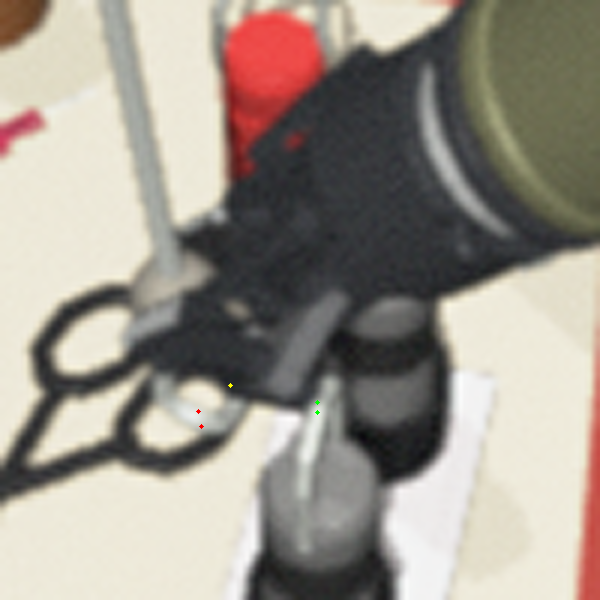

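The hook seat model agrees with the picture: the bowl bottom is at (200,425) and the bail line is at (317,405). I'll drop slightly so the tip clears below the crown, then pass it through the bail.

```bash
python3 - <<'E'
from h import *
toseat(538,89,144);toseat(503,92.5,144);toseat(502,92.5,150)
E
```

```text
seat (538, 89, 144) shift [ 0.021  0.001 -0.001]
seat (503, 92.5, 144) shift [ 0.069 -0.001 -0.041]
seat (502, 92.5, 150) shift [ 0.063 -0.002 -0.051]
```

Emit:
{"op": "drive_tool", "data": {"commands": [[0.011, 0.001, 0.002, 0, 1], [0.021, 0.001, -0.001, 0, 1], [0.031, 0.001, -0.009, 0, 1], [0.041, 0.001, -0.017, 0, 1], [0.05, 0, -0.025, 0, 1], [0.06, 0, -0.033, 0, 1], [0.069, 0, -0.041, 0, 1], [0.069, 0, -0.041, 0, 1]]}}

```text
clock: 20.4
ee_pos: [515.5, 87.6, 204.5]
orientation: [0.165, 2.427, -0.063]
contact_force: [4.0, 0.6, 13.1]
opening: 29.1
gripper_force: 60.6
```

```bash
python3 - <<'E'
from h import *
s,M=st();c=curseat();print(c,s["gripper_force"])
u=(Pv-c)/np.linalg.norm(Pv-c)
f=ctrl.grab_frame("side");o=(270,240)
a=cv2.resize(f[240:340,270:370],None,fx=6,fy=6,interpolation=2)
cv2.imwrite("pics/s3.png",a[:,:,::-1])
E
```

```text
20.4 q [ 0.275  0.334 -0.966  2.413  1.697  0.722 -0.646] p [515.47   87.556 204.511] x [-0.751  0.102 -0.652] y [ 0.136  0.991 -0.001] z [ 0.646 -0.09  -0.758] F [ 4.014  0.561 13.145]
[502.78   93.658 145.373] 60.614994764328
```

View pics/s3.png

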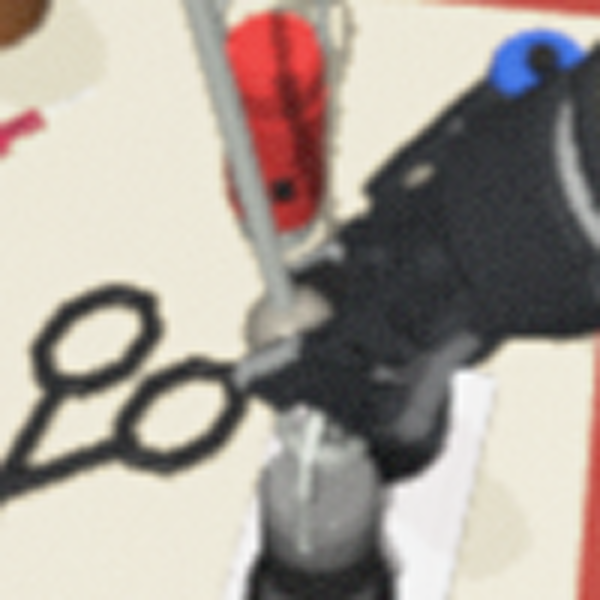

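The hook wire shows on both sides of the bail, at (295,425) and (345,425), so it is through. Next I'll lift until it takes up contact.

```bash
python3 - <<'E'
from h import *
for z in(166,178,190):toseat(503,93.5,z)
E
```

```text
seat (503, 93.5, 166) shift [-0.027 -0.001 -0.031]
seat (503, 93.5, 178) shift [-0.043 -0.001 -0.048]
seat (503, 93.5, 190) shift [-0.059 -0.001 -0.066]
```

Emit:
{"op": "drive_tool", "data": {"commands": [[-0.007, 0, -0.008, 0, 1], [-0.013, 0, -0.015, 0, 1], [-0.02, 0, -0.023, 0, 1], [-0.027, 0, -0.031, 0, 1], [-0.031, 0, -0.035, 0, 1], [-0.035, 0, -0.039, 0, 1], [-0.039, 0, -0.044, 0, 1], [-0.043, 0, -0.048, 0, 1]]}}

```text
clock: 21.12
ee_pos: [515.4, 86.2, 234.9]
orientation: [0.171, 2.431, -0.063]
contact_force: [3.2, -2.7, 5.0]
opening: 28.8
gripper_force: 59.9
```

```bash
python3 - <<'E'
from h import *
st();print(curseat())
for z in(190,202,214,226):toseat(503,93.5,z)
E
```

```text
21.1167 q [ 0.324  0.247 -0.962  2.361  1.547  0.634 -0.469] p [515.41   86.248 234.935] x [-0.754  0.106 -0.648] y [ 0.14  0.99 -0.  ] z [ 0.642 -0.091 -0.762] F [ 3.236 -2.663  4.969]
[502.006  92.554 175.964]
seat (503, 93.5, 190) shift [-0.02   0.002 -0.02 ]
seat (503, 93.5, 202) shift [-0.036  0.001 -0.038]
seat (503, 93.5, 214) shift [-0.052  0.001 -0.055]
seat (503, 93.5, 226) shift [-0.068  0.001 -0.073]
```

The vertical force dropped from 13 to 5 N, so the bail is loaded with roughly 6.5 N. I'll ease it up.

Emit:
{"op": "drive_tool", "data": {"commands": [[-0.004, 0, -0.004, 0, 1], [-0.009, 0, -0.009, 0, 1], [-0.014, 0, -0.015, 0, 1], [-0.02, 0.001, -0.02, 0, 1], [-0.025, 0.001, -0.026, 0, 1], [-0.03, 0.001, -0.032, 0, 1], [-0.035, 0.001, -0.038, 0, 1], [-0.04, 0.001, -0.043, 0, 1]]}}

```text
clock: 21.78
ee_pos: [515.5, 87.3, 262.9]
orientation: [0.168, 2.435, -0.061]
contact_force: [2.8, -3.8, 2.1]
opening: 28.8
gripper_force: 59.8
```

Emit:
{"op": "drive_tool", "data": {"commands": [[-0.005, 0, -0.006, 0, 1], [-0.01, 0, -0.012, 0, 1], [-0.015, 0, -0.018, 0, 1], [-0.02, 0, -0.024, 0, 1], [-0.025, 0, -0.029, 0, 1], [-0.03, 0, -0.034, 0, 1], [-0.034, 0, -0.039, 0, 1], [-0.037, 0, -0.042, 0, 1]]}}

```text
clock: 22.45
ee_pos: [516.0, 88.6, 291.1]
orientation: [0.162, 2.434, -0.061]
contact_force: [3.4, 0.8, -0.3]
opening: 28.9
gripper_force: 59.4
```

```bash
python3 - <<'E'
from h import *
st();print(curseat())
for z in(226,238,246):toseat(503,93.5,z)
E
```

```text
22.45 q [ 0.43   0.115 -0.984  2.259  1.205  0.54  -0.076] p [516.015  88.559 291.052] x [-0.756  0.101 -0.646] y [ 0.133  0.991 -0.001] z [ 0.641 -0.087 -0.763] F [ 3.363  0.796 -0.283]
[501.134  95.989 232.525]
seat (503, 93.5, 226) shift [ 0.006 -0.004  0.012]
seat (503, 93.5, 238) shift [-0.01  -0.004 -0.006]
seat (503, 93.5, 246) shift [-0.021 -0.004 -0.018]
```

The grinder is out of the cup with its underside at about 70 mm, and the hand carries almost nothing (−0.3 N). Next is a smooth carry to plumb.

```bash
python3 - <<'E'
from h import *
s,M=st(False)
T=np.array([607.3,40.5,281])+2*M[:,2];d=M.T@(T-s["ee_pos"])/500;print(d)
f=lambda t:10*t**3-15*t**4+6*t**5
for c in range(4):
    print([[round(float(v),3) for v in d*(f((8*c+k)/32)-f(c/4))] for k in range(1,9)])
E
```

```text
[-0.135 -0.071  0.145]
[[-0.0, -0.0, 0.0], [-0.0, -0.0, 0.0], [-0.001, -0.001, 0.001], [-0.002, -0.001, 0.002], [-0.004, -0.002, 0.004], [-0.007, -0.003, 0.007], [-0.01, -0.005, 0.011], [-0.014, -0.007, 0.015]]
[[-0.005, -0.003, 0.005], [-0.01, -0.005, 0.011], [-0.016, -0.009, 0.018], [-0.023, -0.012, 0.025], [-0.03, -0.016, 0.033], [-0.038, -0.02, 0.041], [-0.046, -0.024, 0.049], [-0.053, -0.028, 0.057]]
[[-0.008, -0.004, 0.008], [-0.016, -0.008, 0.017], [-0.023, -0.012, 0.025], [-0.03, -0.016, 0.033], [-0.037, -0.019, 0.04], [-0.043, -0.023, 0.046], [-0.049, -0.026, 0.052], [-0.053, -0.028, 0.057]]
[[-0.004, -0.002, 0.004], [-0.007, -0.004, 0.008], [-0.01, -0.005, 0.011], [-0.012, -0.006, 0.013], [-0.013, -0.007, 0.014], [-0.014, -0.007, 0.015], [-0.014, -0.007, 0.015], [-0.014, -0.007, 0.015]]
```

Emit:
{"op": "drive_tool", "data": {"commands": [[0, 0, 0, 0, 1], [0, 0, 0, 0, 1], [-0.001, -0.001, 0.001, 0, 1], [-0.002, -0.001, 0.002, 0, 1], [-0.004, -0.002, 0.004, 0, 1], [-0.007, -0.003, 0.007, 0, 1], [-0.01, -0.005, 0.011, 0, 1], [-0.014, -0.007, 0.015, 0, 1]]}}

```text
clock: 23.12
ee_pos: [526.1, 82.7, 289.5]
orientation: [0.166, 2.434, -0.061]
contact_force: [2.1, 1.9, 1.1]
opening: 28.9
gripper_force: 59.4
```

Emit:
{"op": "drive_tool", "data": {"commands": [[-0.005, -0.003, 0.005, 0, 1], [-0.01, -0.005, 0.011, 0, 1], [-0.016, -0.009, 0.018, 0, 1], [-0.023, -0.012, 0.025, 0, 1], [-0.03, -0.016, 0.033, 0, 1], [-0.038, -0.02, 0.041, 0, 1], [-0.046, -0.024, 0.049, 0, 1], [-0.053, -0.028, 0.057, 0, 1]]}}

```text
clock: 23.78
ee_pos: [562.9, 62.7, 284.9]
orientation: [0.169, 2.434, -0.062]
contact_force: [0.9, -1.0, 1.2]
opening: 28.8
gripper_force: 60.5
```

Emit:
{"op": "drive_tool", "data": {"commands": [[-0.008, -0.004, 0.008, 0, 1], [-0.016, -0.008, 0.017, 0, 1], [-0.023, -0.012, 0.025, 0, 1], [-0.03, -0.016, 0.033, 0, 1], [-0.037, -0.019, 0.04, 0, 1], [-0.043, -0.023, 0.046, 0, 1], [-0.049, -0.026, 0.052, 0, 1], [-0.053, -0.028, 0.057, 0, 1]]}}

```text
clock: 24.45
ee_pos: [599.0, 44.1, 280.3]
orientation: [0.168, 2.434, -0.061]
contact_force: [-0.1, -1.9, 1.5]
opening: 28.8
gripper_force: 60.9
```

Emit:
{"op": "drive_tool", "data": {"commands": [[-0.004, -0.002, 0.004, 0, 1], [-0.007, -0.004, 0.008, 0, 1], [-0.01, -0.005, 0.011, 0, 1], [-0.012, -0.006, 0.013, 0, 1], [-0.013, -0.007, 0.014, 0, 1], [-0.014, -0.007, 0.015, 0, 1], [-0.014, -0.007, 0.015, 0, 1], [-0.014, -0.007, 0.015, 0, 1]]}}

```text
clock: 25.12
ee_pos: [608.1, 39.6, 279.2]
orientation: [0.167, 2.434, -0.061]
contact_force: [-0.7, -0.9, 0.3]
opening: 28.9
gripper_force: 61.0
```

Emit:
{"op": "drive_tool", "data": {"commands": [[0, 0, 0, 0, 1], [0, 0, 0, 0, 1], [0, 0, 0, 0, 1], [0, 0, 0, 0, 1], [0, 0, 0, 0, 1], [0, 0, 0, 0, 1], [0, 0, 0, 0, 1], [0, 0, 0, 0, 1]]}}

```text
clock: 25.78
ee_pos: [608.2, 39.6, 279.2]
orientation: [0.167, 2.434, -0.061]
contact_force: [-0.9, -0.3, 1.6]
opening: 28.9
gripper_force: 61.0
```

```bash
python3 - <<'E'
from h import *
F=[]
for n in("side","top","side","top","side","top"):
    s=ctrl.sense();F.append(s["contact_force"]);f=ctrl.grab_frame(n)
    cv2.imwrite(f"pics/{n}_p.png",f[:,:,::-1])
s,M=st();print(np.array(F).mean(0),np.std(F,0))
# tube template match vs start (thin bands along the tube)
for n,boxes in(("side",[(225,20,60,60),(235,80,50,50),(240,125,50,50),(255,190,25,25)]),("top",[(205,140,40,40),(225,165,40,35),(238,180,28,22)])):
    a=cv2.imread(f"pics/{n}0.png",0);b=cv2.imread(f"pics/{n}_p.png",0)
    for x,y,w,h in boxes:
        A=cv2.resize(a[y:y+h,x:x+w],None,fx=5,fy=5,interpolation=2);B=cv2.resize(b[y-8:y+h+8,x-8:x+w+8],None,fx=5,fy=5,interpolation=2)
        r=cv2.matchTemplate(B,A,cv2.TM_CCOEFF_NORMED);_,v,_,l=cv2.minMaxLoc(r);print(n,(x,y),"shift px",(l[0]-40)/5,(l[1]-40)/5,round(v,3))
E
```

```text
26.0833 q [ 0.476  0.283 -0.91   2.13   1.322  0.54  -0.001] p [608.225  39.595 279.226] x [-0.756  0.104 -0.646] y [ 0.136  0.991 -0.   ] z [ 0.64  -0.088 -0.763] F [ 0.042 -0.37   0.92 ]
[-0.528 -0.616  1.21 ] [0.306 0.576 0.62 ]
side (225, 20) shift px 0.0 0.0 0.999
side (235, 80) shift px 0.0 0.0 0.999
side (240, 125) shift px 0.0 0.0 0.998
side (255, 190) shift px -0.2 0.0 0.995
top (205, 140) shift px 0.2 0.0 0.998
top (225, 165) shift px 0.4 0.0 0.99
top (238, 180) shift px 0.4 0.0 0.963
```

The tube matches its hanging image; I estimate the knob is about 1 mm too far to −y. I'll correct that, rise 8 mm and average the force.

```bash
python3 -c "
from h import *
dl(0,1,8)"
cat > m.py <<'E'
from h import *
import sys
F=[]
for i in range(int(sys.argv[1])):
    F.append(ctrl.sense()["contact_force"]);ctrl.grab_frame("wrist")
F=np.array(F);s,M=st();print("mean",F.mean(0),"sem",F.std(0)/len(F)**.5,"half means",F[:len(F)//2,2].mean(),F[len(F)//2:,2].mean())
E
```

```text
delta [-0.01   0.002 -0.012]
```

Emit:
{"op": "drive_tool", "data": {"commands": [[-0.001, 0.001, -0.001, 0, 1], [-0.003, 0.001, -0.003, 0, 1], [-0.005, 0.002, -0.006, 0, 1], [-0.007, 0.002, -0.009, 0, 1], [-0.009, 0.002, -0.011, 0, 1], [-0.01, 0.002, -0.012, 0, 1], [-0.01, 0.002, -0.012, 0, 1], [-0.01, 0.002, -0.012, 0, 1]]}}

```text
clock: 26.75
ee_pos: [608.3, 40.5, 287.1]
orientation: [0.167, 2.434, -0.061]
contact_force: [0.2, -1.0, 0.9]
opening: 29.0
gripper_force: 61.0
```

```bash
python3 m.py 24
```

```text
27.95 q [ 0.487  0.273 -0.921  2.116  1.279  0.543  0.043] p [608.271  40.569 286.985] x [-0.756  0.104 -0.646] y [ 0.136  0.991 -0.   ] z [ 0.64  -0.088 -0.763] F [-1.156 -1.858  0.267]
mean [-0.788 -0.816  0.509] sem [0.11  0.099 0.102] half means 0.5770889269731903 0.4407482368157805
```

Emit:
{"op": "drive_tool", "data": {"commands": [[-0.001, 0, -0.001, 0, 1], [-0.003, 0, -0.003, 0, 1], [-0.005, 0, -0.006, 0, 1], [-0.007, 0, -0.008, 0, 1], [-0.008, 0, -0.01, 0, 1], [-0.009, 0, -0.011, 0, 1], [-0.009, 0, -0.011, 0, 1], [-0.009, 0, -0.011, 0, 1]]}}

```text
clock: 28.62
ee_pos: [608.2, 40.5, 294.2]
orientation: [0.167, 2.434, -0.061]
contact_force: [-0.9, -1.4, 0.0]
opening: 29.1
gripper_force: 60.9
```

```bash
python3 m.py 36; python3 - <<'E'
from h import *
for n,boxes in(("side",[(225,20,60,60),(235,80,50,50),(240,125,50,50),(255,190,25,20)]),("top",[(205,140,40,40),(225,165,40,35),(238,180,28,22)])):
    a=cv2.imread(f"pics/{n}0.png",0);b=np.mean([cv2.cvtColor(ctrl.grab_frame(n),cv2.COLOR_RGB2GRAY) for _ in range(2)],0).astype(np.uint8)
    for x,y,w,h in boxes:
        A=cv2.resize(a[y:y+h,x:x+w],None,fx=10,fy=10,interpolation=2);B=cv2.resize(b[y-4:y+h+4,x-4:x+w+4],None,fx=10,fy=10,interpolation=2)
        r=cv2.matchTemplate(B,A,cv2.TM_CCOEFF_NORMED);_,v,_,l=cv2.minMaxLoc(r);print(n,(x,y),(l[0]-40)/10,(l[1]-40)/10,round(v,3))
E
```

```text
30.4167 q [ 0.501  0.263 -0.932  2.105  1.24   0.545  0.083] p [608.172  40.576 294.116] x [-0.756  0.104 -0.646] y [ 0.136  0.991 -0.   ] z [ 0.64  -0.088 -0.763] F [-1.178 -0.601 -0.713]
mean [-0.926 -0.826 -0.021] sem [0.068 0.069 0.076] half means 0.1384967393250114 -0.1808201272907097
side (225, 20) 0.0 0.0 0.999
side (235, 80) -0.1 0.0 0.999
side (240, 125) -0.1 0.0 0.999
side (255, 190) -0.2 0.1 0.994
top (205, 140) 0.1 0.0 0.999
top (225, 165) 0.2 0.0 0.991
top (238, 180) 0.0 0.1 0.969
```

At z = 294 the force is −0.02 ± 0.08 N, and the rod is plumb to within about 0.5 mm. I'll relax the grip, then open gently.

Emit:
{"op": "drive_tool", "data": {"commands": [[0.0003, 0.0005, -0.0002, 0, 1], [0.0006, 0.0009, -0.0004, 0, 1], [0.0006, 0.0009, -0.0004, 0, 1], [0.0006, 0.0009, -0.0004, 0, 1], [0.0006, 0.0009, -0.0004, 0, 1], [0.0006, 0.0009, -0.0004, 0, 1], [0.0006, 0.0009, -0.0004, 0, 1], [0.0006, 0.0009, -0.0004, 0, 1]], "squeeze": 20}}

```text
clock: 31.28
ee_pos: [607.9, 41.1, 294.0]
orientation: [0.167, 2.434, -0.061]
contact_force: [-1.1, -0.8, -0.1]
opening: 28.9
gripper_force: 60.9
```

```bash
python3 m.py 24; python3 -c "
from h import *
s=ctrl.sense();print(s['opening'],s['gripper_force'],s['ft_torque'])"
```

```text
32.4833 q [ 0.5    0.262 -0.932  2.105  1.24   0.545  0.082] p [607.859  41.103 294.058] x [-0.756  0.104 -0.646] y [ 0.136  0.991 -0.   ] z [ 0.64  -0.088 -0.763] F [-0.427 -0.397  1.007]
mean [-0.931 -0.926  0.389] sem [0.099 0.069 0.1  ] half means 0.3202368658104311 0.45821969223146075
29.141871147001236 60.92369198799133 [ 0.344  0.407 -0.442]
```

Emit:
{"op": "drive_tool", "data": {"commands": [[-0.001, 0, -0.001, 0, 1], [-0.002, 0, -0.0022, 0, 1], [-0.002, 0, -0.0022, 0, 0.8], [-0.002, 0, -0.0022, 0, 0.6], [-0.002, 0, -0.0022, 0, 0.45], [-0.002, 0, -0.0022, 0, 0.35], [-0.002, 0, -0.0022, 0, 0.33], [-0.002, 0, -0.0022, 0, 0.32]], "squeeze": 20}}

```text
clock: 33.15
ee_pos: [607.9, 41.6, 295.6]
orientation: [0.164, 2.434, -0.061]
contact_force: [-0.8, 1.3, -0.6]
opening: 28.9
gripper_force: 50.0
```

```bash
python3 m.py 16; python3 -c "
from h import *
s=ctrl.sense();print(s['opening'],s['gripper_force'],s['ft_torque'])"
```

```text
33.95 q [ 0.503  0.26  -0.935  2.103  1.233  0.546  0.09 ] p [607.921  41.109 295.555] x [-0.756  0.104 -0.646] y [ 0.136  0.991 -0.   ] z [ 0.64  -0.088 -0.763] F [-0.347  2.382  0.25 ]
mean [-0.409  1.493  0.236] sem [0.082 0.13  0.124] half means 0.1579680958448404 0.3149995941830593
29.359632124624778 50.026862025260925 [-0.322  0.691  0.384]
```

Emit:
{"op": "drive_tool", "data": {"commands": [[0, 0, 0, 0, 0.3], [0, 0, 0, 0, 0.28], [0, 0, 0, 0, 0.26], [0, 0, 0, 0, 0.24], [0, 0, 0, 0, 0.22], [0, 0, 0, 0, 0.2], [0, 0, 0, 0, 0.17], [0, 0, 0, 0, 0.14]]}}

```text
clock: 34.62
ee_pos: [607.9, 41.1, 295.5]
orientation: [0.167, 2.434, -0.061]
contact_force: [-0.2, 0.6, -0.9]
opening: 36.7
gripper_force: 0.0
```

```bash
python3 m.py 4; python3 -c "
from h import *
s=ctrl.sense();print(s['opening'],s['gripper_force'],s['ft_torque'])"
```

```text
34.8167 q [ 0.503  0.26  -0.935  2.103  1.232  0.546  0.09 ] p [607.911  41.059 295.535] x [-0.756  0.104 -0.646] y [ 0.137  0.991 -0.   ] z [ 0.64  -0.088 -0.763] F [0.672 0.156 0.329]
mean [0.399 0.205 0.052] sem [0.252 0.153 0.29 ] half means -0.3770942416736629 0.48122580909624607
36.87375408206449 0.0 [0.078 0.697 0.033]
```

Emit:
{"op": "drive_tool", "data": {"commands": [[0, 0, 0, 0, 0], [0, 0, 0, 0, -0.3], [0, 0, 0, 0, -0.7], [0, 0, 0, 0, -1], [0, 0, 0, 0, -1], [0, 0, 0, 0, -1], [0, 0, -0.005, 0, -1], [0, 0, -0.015, 0, -1]]}}

```text
clock: 35.48
ee_pos: [603.0, 41.7, 301.0]
orientation: [0.167, 2.435, -0.061]
contact_force: [-0.7, -0.5, -0.1]
opening: 85.5
gripper_force: 0.0
```

Emit:
{"op": "drive_tool", "data": {"commands": [[0, 0, -0.02, 0, -1], [0, 0, -0.04, 0, -1], [0, 0, -0.07, 0, -1], [0, 0, -0.1, 0, -1], [0, 0, -0.14, 0, -1], [0, 0, -0.18, 0, -1], [0, 0, -0.21, 0, -1], [0, 0, -0.22, 0, -1]]}}

```text
clock: 36.15
ee_pos: [532.1, 52.8, 387.5]
orientation: [0.164, 2.431, -0.063]
contact_force: [-0.3, 0.8, 0.2]
opening: 85.7
gripper_force: 0.0
```

```bash
python3 - <<'E'
from h import *
s,M=st();fr=[]
for i in range(4):
    fr.append((ctrl.sense()["clock"],ctrl.grab_frame("side"),ctrl.grab_frame("top")));[ctrl.grab_frame("wrist") for _ in range(2)]
# motion of whole hanging region between frames (ECC-free: template of the knob/handpiece)
g=lambda f:cv2.resize(cv2.cvtColor(f,cv2.COLOR_RGB2GRAY),None,fx=6,fy=6,interpolation=2)
p=proj("side",np.array([607,40.5,297])).round().astype(int);pt=proj("top",np.array([607,40.5,297])).round().astype(int)
h=proj("side",np.array([607,40.5,120])).round().astype(int);print(p,pt,h)
for nm,k,c,b in(("knob side",1,p,12),("hand side",1,h,22),("knob top",2,pt,12)):
    A=g(fr[0][k])[6*(c[1]-b):6*(c[1]+b),6*(c[0]-b):6*(c[0]+b)]
    for f in fr[1:]:
        B=g(f[k])[6*(c[1]-b-4):6*(c[1]+b+4),6*(c[0]-b-4):6*(c[0]+b+4)]
        _,v,_,l=cv2.minMaxLoc(cv2.matchTemplate(B,A,cv2.TM_CCOEFF_NORMED));print(nm,round(f[0],2),(l[0]-24)/6,(l[1]-24)/6,round(v,3))
a=fr[-1][1][150:370,210:400];a=cv2.resize(a,None,fx=2.7,fy=2.7,interpolation=2);cv2.imwrite("pics/end.png",a[:,:,::-1])
E
```

```text
36.15 q [ 0.794 -0.064 -1.056  2.063  0.455  0.496  0.82 ] p [532.074  52.844 387.533] x [-0.754  0.102 -0.649] y [ 0.135  0.991 -0.001] z [ 0.643 -0.089 -0.761] F [-0.333  0.842  0.249]
[273 243] [256 210] [280 295]
knob side 36.35 0.0 0.0 0.998
knob side 36.55 0.0 0.0 0.999
knob side 36.75 0.0 0.0 0.999
hand side 36.35 0.0 0.0 0.999
hand side 36.55 0.0 0.0 0.999
hand side 36.75 0.0 0.0 0.999
knob top 36.35 0.0 0.0 0.999
knob top 36.55 0.0 0.0 1.0
knob top 36.75 0.0 0.0 0.998
```

View pics/end.png

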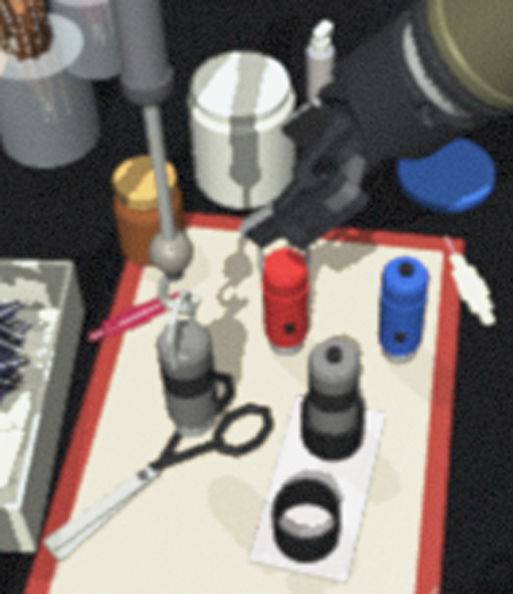

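The picture shows the grinder hanging by its bail from the hook at (180,330), plumb and with no measurable motion. Its cup at (305,520) is empty, the spare is still in its own cup, and the gripper is clear.

```bash
python3 -c "
from workcell import ctrl
print(ctrl.job_done())"
```

```text
the job is handed in; nothing more can be done
None
```

The grinder hangs by its bail on the balancer hook, plumb and with no visible motion after release; the spare is still in its cup, nothing else looked disturbed, and the job was handed in at about 37 s.

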